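# Pack the desk box: two bays, lift-out tray, lid

## Task

Pack the wooden desk box for the day: lay the stapler in its long narrow bay and the mouse in the shorter, broader bay, both flat on the floor of the box, and then set the lift-out tray level on the box's corner pillars over them. After that lay the memory stick in the tray, on either side of its grip, and last put the lid on the box so that it sits closed all round. Leave the eraser, the pad of notes and the tape dispenser where they are.

Things in the scene. Friction and masses are not known exactly. Their poses are not given: they have to be found in the camera images.
- desk_box: Open pale wood box, fixed, 172x222x76 mm (x,y,z), inside 160x210, floor 5 thick. Origin: centre of underside. Corner pillars (16x16, tops at z 48) carry the tray. Floor ribs 8 high form two bays along x: stapler bay centre y +52, 54 wide, 160 long; mouse bay centre y -45, 78 wide, 130 long. Ribs have finger gaps at |x|<34. Room beside in y: stapler 35 to wall, 49 to mouse; mouse 30 to wall.
- stapler: Stapler, teal arm on black base, closed and rigid, 36x138x40 mm (x,y,z), 0.24 kg. Origin: centre of underside; y along its length. Grip the upper arm across x at the middle: 24 mm wide, from 23 to 40 mm height (base 36 wide, 7 high). In its bay its y axis lies along the box's x, either way round.
- computer_mouse: Black computer mouse, no cable, 108x60x36 mm (x,y,z), 0.09 kg. Origin: centre of underside; x along its length. Grip across y at the middle and low: sides are upright from 4 to 12 mm height (60 mm apart), sloping inward above. In its bay its x axis lies along the box's x, either way round.
- tray: Lift-out tray, pale wood, open top, 150x200 mm (x,y), side walls 18 high, floor 3 thick, 0.22 kg. Origin: centre of underside. A wall along x at y=0, 12 thick, 25 high over its middle 90 mm, is the grip (across y); it parts two open halves of 142x90 mm. Fits the box with 5 mm play all round, same x axis, either way round; seated, its origin is 48 mm above the box's.
- memory_stick: Flat memory stick, teal with metal plug, 18x53x9 mm (x,y,z), 0.011 kg. Origin: centre of underside; y along its length. Grip across x. It goes flat on the floor of either half of the tray, e.g. 50 mm in y from the tray's middle.
- lid: Lid, pale wood slab 172x222x6 mm (x,y,z) on a lip 5 high, 150x200, that enters the box with 5 mm play all round; 0.3 kg; starts lip down on the worktop. Origin: centre of lip's underside; slab top at z 11. Dark bar grip along x on top, 90 long, 14 wide in y, z 19 to 34: grip across y. Closed, slab on rim, its origin is 71 mm above the box's; same x axis, either way round.
- eraser: Eraser, blue and white, 22 x 46 x 13 mm; origin: centre of the underside. To be left alone.
- note_pad: Yellow pad of sticky notes, 76 x 76 x 13 mm; origin: centre of the underside. To be left alone.
- tape_dispenser: Black tape dispenser with a roll of tape, 28 x 125 x 66 mm; origin: centre of the underside. To be left alone. Behind and above it hangs a wall shelf: its underside is 0.41 m above the worktop, its front edge runs from about (0.71, 0.01) to (0.98, -0.46) m, so keep a raised wrist off it, also when swinging from side to side.
There are look-alikes about, which are no part of the job. What is shaped like the computer_mouse but red is not meant.

How it is judged:
On the way, in this order (a step that is already met when the one before it is completed fails the run):
1. the stapler and the mouse lie flat in their bays (x of stapler in the frame of desk_box between -0.016 and 0.016 m and y of stapler in the frame of desk_box between 0.038 and 0.066 m and z of stapler in the frame of desk_box between 0.001 and 0.009 m and angle between the y axis of stapler and the x axis of desk_box, either way round below 0.22 rad and angle between each of stapler, computer_mouse's own z axis and vertical below 0.06 rad and x of computer_mouse in the frame of desk_box between -0.018 and 0.018 m and y of computer_mouse in the frame of desk_box between -0.061 and -0.029 m and z of computer_mouse in the frame of desk_box between 0.001 and 0.009 m and angle between the x axis of computer_mouse and the x axis of desk_box, either way round below 0.3 rad), for 0.2 s.
2. the tray sits level on the pillars over them (all of step 1 and horizontal distance between tray and desk_box below 0.01 m and z of tray in the frame of desk_box between 0.045 and 0.051 m and angle between the x axis of tray and the x axis of desk_box, either way round below 0.1 rad and angle between tray's own z axis and vertical below 0.03 rad), for 0.2 s.
3. the memory stick lies in the tray in the box (horizontal distance between tray and desk_box below 0.01 m and z of tray in the frame of desk_box between 0.045 and 0.051 m and angle between the x axis of tray and the x axis of desk_box, either way round below 0.1 rad and angle between tray's own z axis and vertical below 0.03 rad and x of memory_stick in the frame of tray between -0.07 and 0.07 m and y of memory_stick in the frame of tray between -0.095 and 0.095 m and z of memory_stick in the frame of tray between -0.001 and 0.007 m), for 0.2 s.
4. the lid sits closed on the box (horizontal distance between lid and desk_box below 0.01 m and z of lid in the frame of desk_box between 0.068 and 0.074 m and angle between the x axis of lid and the x axis of desk_box, either way round below 0.1 rad and angle between lid's own z axis and vertical below 0.03 rad), for 0.2 s.
At the end, for the whole second after the job is handed in: Stapler and mouse lie flat in their own bays (about 15 mm, 0.2 rad), the tray rests level on all four pillars (height within 3 mm), the memory stick lies flat on the tray's floor, the lid sits closed on the rim all round (height within 3 mm); all at rest, bystanders within 30 mm (all of step 1 and all of step 3 and all of step 4 and linear speed of each of stapler, computer_mouse, tray, memory_stick, lid below 0.02 m/s); the robot touches nothing.
It fails at once if the eraser is pushed more than 30 mm from its place (distance of eraser from where it was at the start of the episode above 0.03 m).
It fails at once if the note pad is pushed more than 30 mm from its place (distance of note_pad from where it was at the start of the episode above 0.03 m).
It fails at once if the tape dispenser is pushed more than 30 mm from its place (distance of tape_dispenser from where it was at the start of the episode above 0.03 m).
It also fails if it takes over 144 s, if anything falls off the work surface, if the arm or the gripper's body presses on something with over 40 N, if the wrist force passes 120 N, or if a joint passes its speed limit or range.

## Robot

A 6-joint arm with a two-finger parallel gripper is mounted at the origin on a cart in front of the work surface, level with it; the furniture and walls round the work are solid. World frame = base frame: x ahead of the robot, y to its left, z up, the work surface at z = 0. Lengths are in m, angles in rad, forces in N, time in s.
With the tool pointing down it reaches from about 0.3 to 0.875 m from the base axis. Payload 6.4 kg.
Tool frame: the origin (TCP) lies at the very end of the fingers, on their centre line; the grasp point (between the pads) lies 19 mm behind it; z points along the fingers, y is the line along which they close (so a half turn about z gives the same grasp; the last joint's range is limited). The gripper opens to 85 mm and grips with 20 to 120 N. Pads are 22 mm wide; open, the fingers measure 114 mm over their backs; the gripper's body (76 mm by 85 mm) begins 54 mm behind the grasp point. The pads swing forward as they close: fully open they stand 13 mm farther back than shut.
Start: joints at [0.929, 0.181, 1.607, -0, 1.354, -0.206], TCP at [0.243, 0.521, 0.231] pointing down, gripper open.
Joint ranges: [-2.99, 2.99], [-0.89, 2.07], [0.3, 2.58], [-1.14, 4.28], [0, 2.63], [-3.12, 3.12]. Speed limits (rad/s): [2.57, 2.57, 3.01, 3.14, 3.14, 3.14].

## Interface

Orientations are given as a unit quaternion [w, x, y, z].
In Python, from bench import ctrl gives the robot as it stands.
- The arm moves only by the tool jog_arm, never from a script. Its argument "series" is a list that holds one entry, the list of rows, each a list of 7 numbers: the shift along the tool's x, y, z in mm, then the turn, a rotation vector about the tool's x, y, z in rad, then the finger opening in mm, from 0 to 85.4. In form: [[[tx, ty, tz, rx, ry, rz, gripper], ...]]. A call has exactly 10 rows; each row shifts and turns the commanded pose from where the row before left it, along the tool's axes as they then stand; what a row does not reach is not made up. A row lasts 1/10 s, in which the tool goes at most 50 mm and 8.59 degrees, less where a joint would pass 70% of its speed; a pose out of reach is approached as far as the arm can. A call with a gripper value outside its range is refused whole. The fingers move at their own pace and stop on an object; the grip force is fixed at half the most. Time passes only in rows, so rows that do not move let the fingers close, or fill a call up. It gives the time, the measured TCP pose, the force, the opening and the grip force at its end, in the units of the state.
- ctrl.get_obs(): the state, without advancing time (a new reading comes with each control period).
- ctrl.camera(name): name is "scene" or "top" or "wrist"; returns a dict with "frame" (480x640x3 uint8, blue, green, red), "z_map" (480x640 float32, m along the optical axis (not along the pixel's ray), 0 where there is no reading), "fx", "fy", "cx", "cy" (pixels), "xyz" and "rotation" of the camera in the world. Camera axes: x right, y down, z forward; pixel columns grow to the right and rows downward; lengths in m; the calibration is good to about 2 mm. A picture is of the moment at which its call begins.
- ctrl.hand_in(): hands the job in; it is judged then, once.
The state is a dict: "time_s": time; "q": joint angles; "dq": joint speeds; "joint_efforts": joint torques, N m; "eef_pos": TCP position; "eef_rot": TCP orientation; "wrist_force": force on the tool from outside, world axes, zero at the start; "torque": the same for the moment, N m; "opening": opening from 0.0 (shut) to 1.0 (fully open); "grasp_force": force on a finger pad.
Only numpy, scipy, OpenCV 4.12 (cv2) and the standard library are available. Lean on these libraries where they do the work, as an engineer would, in place of code of your own. Each camera call takes 0.05 s, during which the arm holds its last target. There are 200 camera calls.

## Working session

There is one attempt and no reset: what is moved stays moved. The work goes in short steps, Python scripts to look and compute and a tool call to move; the robot and the scene stay as the last step left them, time stands still between calls to the robot, and variables do not carry over. Pictures are saved under pics/ and viewed, at most 15 in all, crops included, and the job is handed in when it is done.

Besides the shell and the picture viewer there is one more tool, called after "Emit:" as a command line: name --argument value ..., lists and objects as JSON in quotes. jog_arm: Moves the arm, as the interface text tells. Its arguments: {"type":"object","properties":{"series":{"type":"array"}},"required":["series"]}

```bash
mkdir -p pics; ls; python3 - <<'E'
from bench import ctrl
import cv2,numpy as np
for n in ["scene","top"]:
    c=ctrl.camera(n); cv2.imwrite(f"pics/{n}0.png",c["frame"]); np.savez(f"{n}0.npz",**c)
    print(n,c["fx"],c["cx"],c["cy"],c["xyz"],np.round(c["rotation"],3).tolist())
o=ctrl.get_obs(); print(o)
E
```

```text
pics
scene 435.4062052009821 313.0054212525052 237.52671542611944 [0.16652915 0.2575933  0.77872618] [0.104, -0.269, 0.898, -0.333]
top 560.8909175044332 320.3764467344139 237.47844789374963 [ 0.42898575 -0.27839251  1.39812765] [-0.034, 0.715, -0.697, 0.029]
{'time_s': 0.1, 'q': array([ 9.28734265e-01,  1.81500990e-01,  1.60789817e+00,  1.61192645e-05,
        1.35382326e+00, -2.06314461e-01]), 'dq': array([ 2.93273364e-05, -1.87871805e-03, -9.89797762e-04,  7.96582264e-05,
        2.62296407e-03, -1.03332359e-04]), 'joint_efforts': array([ 3.30587418e-04, -4.45880127e+01, -3.52235913e+01, -2.42184806e-04,
        4.22399462e-03, -4.33325802e-07]), 'eef_pos': array([0.24238166, 0.52086566, 0.23045976]), 'eef_rot': array([-3.42560980e-04,  2.16155807e-01,  9.76358542e-01, -7.39420764e-04]), 'wrist_force': array([ 0.57465451, -0.46277837, -0.06486539]), 'torque': array([-0.01969571, -0.060561  ,  0.04347064]), 'grasp_force': 0.0, 'opening': 0.996542152851242}
```

View pics/scene0.png

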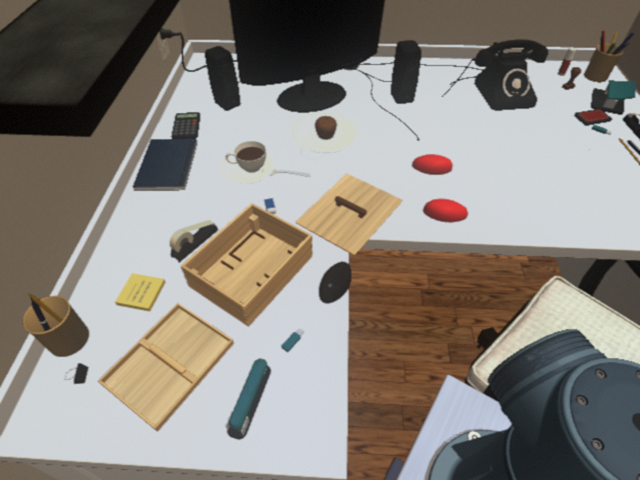

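View pics/top0.png

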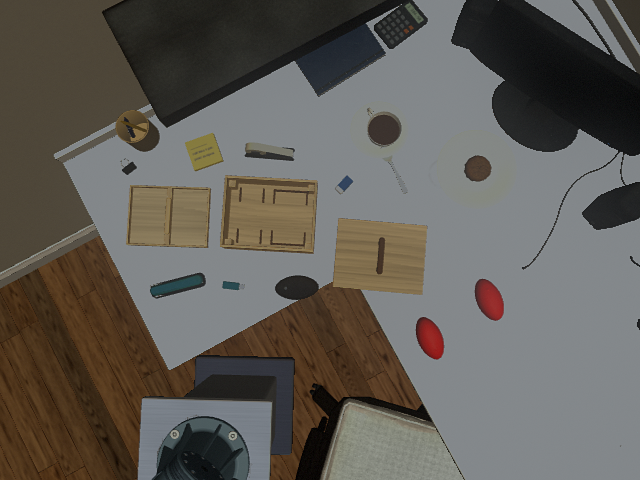

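Candidates (top view): mouse – black (297,287), red look-alikes (430,338), (489,299) rejected. Stapler – teal (178,285), look-alikes in the far clutter at scene (620,90). Memory stick – teal (233,286), look-alike at scene (600,128). Box (270,215), tray (169,216), lid (380,256). I take the black mouse and the near teal objects.

```bash
cat > lib.py <<'E'
import numpy as np, cv2
from scipy.spatial.transform import Rotation as R
def rot(q): return R.from_quat([q[1],q[2],q[3],q[0]])
def rays(c,uv):
    uv=np.atleast_2d(np.asarray(uv,float)); d=np.c_[(uv[:,0]-c["cx"])/c["fx"],(uv[:,1]-c["cy"])/c["fy"],np.ones(len(uv))]
    return rot(c["rotation"]).apply(d)
def cast(c,uv,z):
    d=rays(c,uv); p=np.asarray(c["xyz"]); return p+d*((z-p[2])/d[:,2])[:,None]
def proj(c,P):
    q=rot(c["rotation"]).inv().apply(np.atleast_2d(P)-c["xyz"]); return np.c_[q[:,0]/q[:,2]*c["fx"]+c["cx"],q[:,1]/q[:,2]*c["fy"]+c["cy"]]
def cloud(c):
    h,w=c["z_map"].shape; v,u=np.mgrid[:h,:w]
    d=rays(c,np.c_[u.ravel(),v.ravel()]); return (c["xyz"]+d*c["z_map"].ravel()[:,None]).reshape(h,w,3)
def rect(P):
    """min-area rect of xy points: centre, (long,short) mm, long-axis yaw deg in (-90,90]"""
    r=cv2.minAreaRect((P[:,:2]*1000).astype(np.float32)); b=cv2.boxPoints(r); e=[b[1]-b[0],b[2]-b[1]]
    e.sort(key=np.linalg.norm); L=e[1]; a=np.degrees(np.arctan2(L[1],L[0])); a=(a+90)%180-90
    return np.round(np.r_[r[0],np.linalg.norm(e[1]),np.linalg.norm(e[0]),a],1)
def big(m,seed=None):
    n,l,s,ce=cv2.connectedComponentsWithStats(m.astype(np.uint8))
    k=1+np.argmax(s[1:,4]) if seed is None else l[seed[1],seed[0]]
    return l==k if k else np.zeros_like(m,bool)
def outline(m): 
    c,_=cv2.findContours(m.astype(np.uint8),cv2.RETR_EXTERNAL,cv2.CHAIN_APPROX_NONE); return max(c,key=len)[:,0,:]
E
python3 - <<'E'
from lib import *
c=dict(np.load("top0.npz")); hsv=cv2.cvtColor(c["frame"],cv2.COLOR_BGR2HSV); P=cloud(c)
def win(x0,y0,x1,y1):
    m=np.zeros((480,640),bool); m[y0:y1,x0:x1]=1; return m
wood=(hsv[...,1]>70)&(hsv[...,0]<30)&(hsv[...,2]>60)
print("table z",np.median(P[300:310,100:400:5,2]), np.median(P[215:220,340:345,2]))
for n,m,z in [("tray",wood&win(120,175,216,255),.018),("box",wood&win(215,165,325,260),.076),
  ("lid",(wood|((hsv[...,2]<120)&win(370,230,392,280)))&win(328,210,435,300),.011),
  ("stapler",((hsv[...,2]<120))&win(140,265,212,305),.02),("stick",(hsv[...,1]>60)&win(215,275,250,297),.005),
  ("mouse",(hsv[...,2]<100)&win(270,270,322,303),.006),("eraser",(hsv[...,1]>60)&win(333,172,356,195),.013),
  ("tape",(hsv[...,2]<110)&win(240,138,300,165),.0),("pad",(hsv[...,1]>90)&win(180,130,226,172),.013)]:
    m=big(m); o=outline(m); print(n,m.sum(),rect(cast(c,o,z)),"zmed",np.round(np.percentile(P[m][:,2],[50,95]),3))
m=win(350,220,410,290)&(hsv[...,2]<100)&wood; 
m=win(365,225,395,280)&(P[...,2]>.025); print("bar",m.sum(),rect(P[m]))
m=win(150,180,190,255)&(P[...,2]>.021); print("traygrip",m.sum(),rect(P[big(m)]))
m=win(215,165,325,260)&(P[...,2]>.068); print("rim",m.sum(),rect(P[m]))
cv2.imwrite("pics/crop1.png",cv2.resize(c["frame"][130:310,110:440],None,fx=2.4,fy=2.4,interpolation=cv2.INTER_CUBIC))
E
```

```text
table z -0.00279482406970466 0.00377525674925816
tray 4863 [596.  110.7 201.8 150.1  89.5] zmed [0.004 0.021]
box 6771 [ 599.8 -144.   221.8  175.4   88.1] zmed [0.007 0.076]
lid 6590 [ 495.6 -409.4  231.8  202.8   86.7] zmed [0.01  0.017]
stapler 825 [425.4  78.8 138.5  37.  -73.9] zmed [0.036 0.044]
stick 115 [428.6 -48.7  39.1  17.4  85.2] zmed [0.009 0.013]
mouse 1018 [ 424.8 -216.1  113.8   66.5  -88.5] zmed [0.029 0.038]
eraser 117 [ 691.  -326.9   33.8   21.3  -43.3] zmed [0.012 0.016]
tape 330 [ 764.4 -131.6  127.5   33.9   81.8] zmed [0.017 0.054]
pad 879 [761.7  30.9  77.7  75.4  21.5] zmed [0.013 0.017]
bar 222 [ 469.3 -371.3  191.4   66.   -47.5]
traygrip 187 [501.1 -62.7 447.6  80.6  61.3]
rim 930 [ 560.7 -156.7  254.5  252.6   -2. ]
```

View pics/crop1.png

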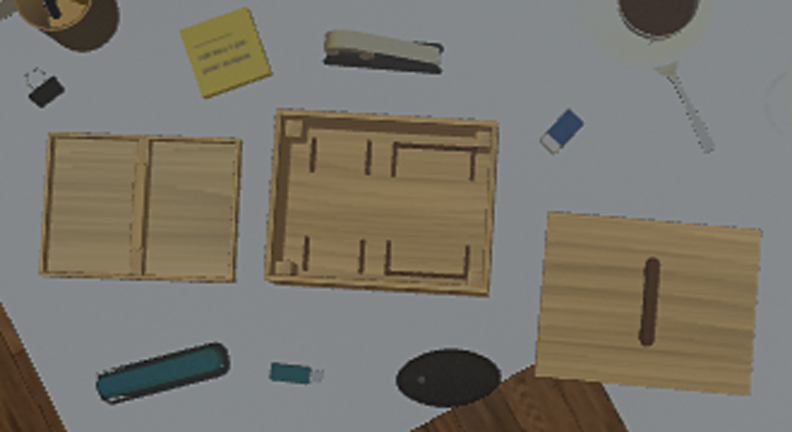

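The crop confirms the choices: teal stapler at (165,372), stick at (295,373), black mouse at (448,378). The box's stapler bay is on the left (+y) and the mouse bay on the right. A row planner comes next.

```bash
cat > plan.py <<'E'
import numpy as np
from lib import rot,R
from bench import ctrl
def state():
    o=ctrl.get_obs(); r=rot(o["eef_rot"]); y=r.apply([0,1,0]); z=r.apply([0,0,1])
    return o,np.r_[o["eef_pos"]*1000,np.degrees(np.arctan2(y[1],y[0]))],np.degrees(np.arccos(-z[2]))
def info():
    o,p,t=state(); print("t",round(o["time_s"],2),"pose",p.round(1),"tilt",t.round(2),"F",o["wrist_force"].round(1),"open",round(o["opening"]*85.4,1),"gf",round(o["grasp_force"],1),"q",o["q"].round(2)); return o
def plan(*wps,start=None):
    """wps: (x,y,z,yaw_y deg,rows,grip) mm. prints rounded rows; first levels any tilt through first row"""
    info(); p=state()[1] if start is None else np.array(start,float); rows=[]
    for x,y,z,w,n,g in wps:
        for k in range(n,0,-1):
            d=(np.array([x,y,z])-p[:3])/k; dw=((w-p[3]+180)%360-180)/k; a=np.radians(p[3])
            ty=np.array([np.cos(a),np.sin(a),0]); tx=np.array([-np.sin(a),np.cos(a),0])
            t=np.round([d@tx,d@ty,-d[2]]); rz=round(-np.radians(dw),2 if abs(dw)>5 else 3)
            p[:3]+=t[0]*tx+t[1]*ty-t[2]*np.array([0,0,1]); p[3]-=np.degrees(rz); rows.append([int(v) for v in t]+[0,0,float(rz),g])
    for i in range(0,len(rows),10): print(str(rows[i:i+10]).replace(" ","").replace("0.0,","0,"),)
    print("end",p.round(1),len(rows))
E
python3 -c "
from plan import *
plan((380,150,220,16.1,10,70),(440,82,180,16.1,2,70))
"
```

```text
t 0.1 pose [242.4 520.9 230.5  65. ] tilt 0.09 F [ 0.6 -0.5 -0.1] open 85.1 gf 0.0 q [ 0.93  0.18  1.61  0.    1.35 -0.21]
[[-28,-28,1,0,0,0.085,70],[-30,-25,1,0,0,0.085,70],[-32,-23,1,0,0,0.086,70],[-34,-20,1,0,0,0.085,70],[-36,-17,1,0,0,0.086,70],[-37,-13,1,0,0,0.085,70],[-38,-10,1,0,0,0.086,70],[-39,-7,1,0,0,0.085,70],[-40,-4,1,0,0,0.086,70],[-40,0,1,0,0,0.085,70]]
[[-41,19,20,0,0,0,70],[-41,19,20,0,0,0,70]]
end [439.5  81.8 180.5  16.1] 12
```

Emit:
jog_arm --series '[[[-28,-28,1,0,0,0.085,70],[-30,-25,1,0,0,0.085,70],[-32,-23,1,0,0,0.086,70],[-34,-20,1,0,0,0.085,70],[-36,-17,1,0,0,0.086,70],[-37,-13,1,0,0,0.085,70],[-38,-10,1,0,0,0.086,70],[-39,-7,1,0,0,0.085,70],[-40,-4,1,0,0,0.086,70],[-40,0,1,0,0,0.085,70]]]'

```text
time_s: 1.1
eef_pos: [0.3806, 0.1489, 0.2211]
eef_rot: [-0.0, 0.602, 0.798, 0.0]
wrist_force: [0.2, 1.1, -0.5]
opening: 0.82
grasp_force: 0.0
```

```bash
python3 - <<'E'
from plan import *
from lib import *
c=ctrl.camera("wrist"); np.savez("w1.npz",**c); cv2.imwrite("pics/w1.png",c["frame"]); print(c["fx"],c["xyz"])
plan((425.4,78.8,120,16.1,8,60),(425.4,78.8,120,16.1,2,60))
E
```

```text
377.3164681793648 [0.36244201 0.21469699 0.36390652]
t 1.15 pose [382.8 144.3 221.1  15.5] tilt 0.21 F [ 3.4 -3.1 -0.6] open 69.8 gf 0.0 q [ 0.07 -0.2   2.01 -0.    1.34 -0.2 ]
[[-9,3,13,0,0,-0.001,60],[-9,3,13,0,0,-0.001,60],[-9,3,13,0,0,-0.001,60],[-10,3,12,0,0,-0.002,60],[-9,3,13,0,0,-0.001,60],[-10,3,12,0,0,-0.002,60],[-9,3,13,0,0,-0.001,60],[-10,2,12,0,0,-0.002,60],[0,0,0,0,0,0,60],[0,0,0,0,0,0,60]]
end [425.2  78.3 120.1  16.1] 10
```

View pics/w1.png

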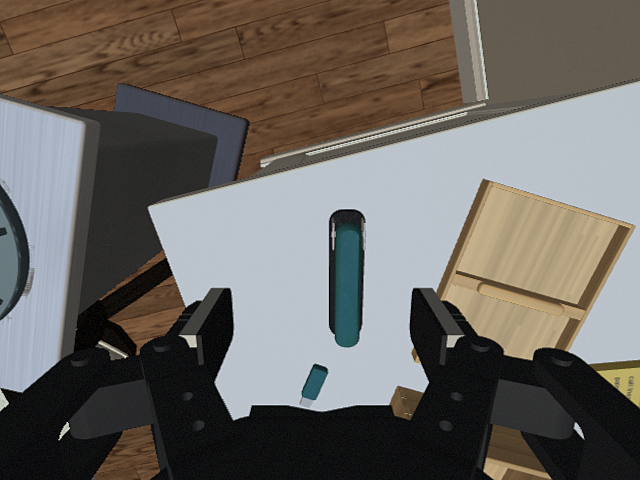

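The wrist view shows the stapler upright at (347,278), the stick at (315,383), and the tray at right with its grip wall at (530,300). I'll measure the stapler and stick from it.

```bash
python3 - <<'E'
from lib import *
c=dict(np.load("w1.npz")); hsv=cv2.cvtColor(c["frame"],cv2.COLOR_BGR2HSV); P=cloud(c)
teal=(hsv[...,0]>80)&(hsv[...,0]<105)&(hsv[...,1]>100)
for n,s,z in [("stapler",(347,270),.040),("stick",(315,383),.009)]:
    m=big(teal,s); print(n,m.sum(),rect(cast(c,outline(m),z)),np.percentile(P[m][:,2],[5,50,95]).round(3))
m=np.zeros((480,640),bool); m[200:355,310:385]=1; m&=(hsv[...,2]<140)&((hsv[...,0]>105)|(hsv[...,2]<60)|teal)
print("base+arm z0.005",rect(cast(c,outline(big(m)),.005)))
E
```

```text
stapler 3091 [425.6  82.8 124.7  24.6 -74.1] [0.032 0.04  0.042]
stick 527 [429.5 -48.7  43.4  17.5  84.8] [0.007 0.01  0.011]
base+arm z0.005 [429.2  74.4 151.3  35.3 -73.7]
```

Emit:
jog_arm --series '[[[-9,3,13,0,0,-0.001,60],[-9,3,13,0,0,-0.001,60],[-9,3,13,0,0,-0.001,60],[-10,3,12,0,0,-0.002,60],[-9,3,13,0,0,-0.001,60],[-10,3,12,0,0,-0.002,60],[-9,3,13,0,0,-0.001,60],[-10,2,12,0,0,-0.002,60],[0,0,0,0,0,0,60],[0,0,0,0,0,0,60]]]'

```text
time_s: 2.15
eef_pos: [0.4236, 0.0848, 0.1201]
eef_rot: [-0.0, 0.597, 0.802, -0.0]
wrist_force: [0.7, -0.3, 0.1]
opening: 0.702
grasp_force: 0.0
```

```bash
python3 - <<'E'
from plan import *
from lib import *
c=ctrl.camera("wrist"); np.savez("w2.npz",**c)
hsv=cv2.cvtColor(c["frame"],cv2.COLOR_BGR2HSV);P=cloud(c)
teal=(hsv[...,0]>80)&(hsv[...,0]<105)&(hsv[...,1]>100); m=big(teal)
print(rect(cast(c,outline(m),.040)), cast(c,outline(m),.04)[:,:2].mean(0)); info()
E
```

```text
[426.8  81.4 122.7  24.4 -74. ] [0.42591169 0.08428776]
t 2.2 pose [423.9  85.  120.5  16.7] tilt 0.01 F [-0.6 -0.5 -0.6] open 60.2 gf 0.0 q [-0.08 -0.    2.05  0.    1.09 -0.37]
```

```bash
python3 -c "
from plan import *
plan((426,81,50,16,3,60),(426,81,12,16,3,60),(426,81,12,16,1,60),(426,81,12,16,3,10))
"
```

```text
t 2.2 pose [423.9  85.  120.5  16.7] tilt 0.01 F [-0.6 -0.5 -0.6] open 60.2 gf 0.0 q [-0.08 -0.    2.05  0.    1.09 -0.37]
[[-1,0,24,0,0,0.004,60],[-2,0,23,0,0,0.004,60],[-1,1,24,0,0,0.004,60],[0,0,13,0,0,0,60],[0,0,12,0,0,0,60],[0,0,13,0,0,0,60],[0,0,0,0,0,0,60],[0,0,0,0,0,0,10],[0,0,0,0,0,0,10],[0,0,0,0,0,0,10]]
end [426.   81.5  11.5  16. ] 10
```

Emit:
jog_arm --series '[[[-1,0,24,0,0,0.004,60],[-2,0,23,0,0,0.004,60],[-1,1,24,0,0,0.004,60],[0,0,13,0,0,0,60],[0,0,12,0,0,0,60],[0,0,13,0,0,0,60],[0,0,0,0,0,0,60],[0,0,0,0,0,0,10],[0,0,0,0,0,0,10],[0,0,0,0,0,0,10]]]'

```text
time_s: 3.2
eef_pos: [0.4267, 0.0814, 0.0124]
eef_rot: [0.001, 0.601, 0.799, 0.0]
wrist_force: [-2.0, 0.6, 3.3]
opening: 0.271
grasp_force: 59.0
```

```bash
python3 - <<'E'
from plan import *
from lib import *
info()
# better box pose: rim corners from top image + rib/pillars check
c=dict(np.load("top0.npz")); hsv=cv2.cvtColor(c["frame"],cv2.COLOR_BGR2HSV)
wood=(hsv[...,1]>70)&(hsv[...,0]<30)&(hsv[...,2]>60); m=np.zeros((480,640),bool); m[165:260,215:325]=1
o=outline(big(wood&m)); a=cv2.approxPolyDP(o.reshape(-1,1,2),6,True)[:,0]
print(a.tolist(), (cast(c,a,.076)[:,:2]*1000).round(1).tolist())
# project predicted box for yaw
for yaw in (-2,-3): 
  Rm=R.from_euler('z',yaw,degrees=True)
  print(yaw,proj(c,Rm.apply([[s*.086,t*.111,.076] for s,t in((1,1),(1,-1),(-1,-1),(-1,1))])+[.5998,-.144,0]).round(1).tolist())
E
```

```text
t 3.2 pose [426.7  81.4  12.4  16.1] tilt 0.09 F [-2.   0.6  3.3] open 23.1 gf 59.0 q [-0.09  0.22  2.09 -0.    0.83 -0.37]
[[225, 176], [220, 246], [313, 252], [316, 180]] [[688.3, -36.8], [520.2, -31.8], [511.6, -252.1], [684.0, -254.7]]
-2 [[224.7, 175.4], [317.3, 180.9], [312.9, 252.7], [219.2, 247.0]]
-3 [[225.4, 174.7], [317.9, 181.7], [312.2, 253.5], [218.7, 246.2]]
```

```bash
python3 -c "
from plan import *
plan((426,81,150,16,4,10),(602,-92,180,88,10,10),(602,-92,180,88,6,10),start=(426,81.5,11.5,16))
"
```

```text
t 3.2 pose [426.7  81.4  12.4  16.1] tilt 0.09 F [-2.   0.6  3.3] open 23.1 gf 59.0 q [-0.09  0.22  2.09 -0.    0.83 -0.37]
[[0,0,-35,0,0,-0,10],[0,0,-34,0,0,-0,10],[0,0,-35,0,0,-0,10],[0,0,-34,0,0,-0,10],[-22,12,-3,0,0,-0.13,10],[-23,9,-3,0,0,-0.13,10],[-24,6,-3,0,0,-0.12,10],[-24,3,-3,0,0,-0.13,10],[-25,0,-3,0,0,-0.12,10],[-25,-3,-3,0,0,-0.13,10]]
[[-24,-6,-3,0,0,-0.12,10],[-23,-8,-3,0,0,-0.13,10],[-22,-12,-3,0,0,-0.12,10],[-20,-14,-4,0,0,-0.13,10],[0,0,0,0,0,0.001,10],[0,0,0,0,0,0,10],[0,0,0,0,0,0.001,10],[0,0,0,0,0,0,10],[0,0,0,0,0,0.001,10],[0,0,0,0,0,0,10]]
end [602.  -92.4 180.5  88. ] 20
```

Emit:
jog_arm --series '[[[0,0,-35,0,0,0,10],[0,0,-34,0,0,0,10],[0,0,-35,0,0,0,10],[0,0,-34,0,0,0,10],[-22,12,-3,0,0,-0.13,10],[-23,9,-3,0,0,-0.13,10],[-24,6,-3,0,0,-0.12,10],[-24,3,-3,0,0,-0.13,10],[-25,0,-3,0,0,-0.12,10],[-25,-3,-3,0,0,-0.13,10]]]'

```text
time_s: 4.2
eef_pos: [0.5316, -0.0245, 0.1677]
eef_rot: [0.0, 0.26, 0.966, 0.0]
wrist_force: [-0.3, 0.8, -1.4]
opening: 0.267
grasp_force: 59.9
```

Emit:
jog_arm --series '[[[-24,-6,-3,0,0,-0.12,10],[-23,-8,-3,0,0,-0.13,10],[-22,-12,-3,0,0,-0.12,10],[-20,-14,-4,0,0,-0.13,10],[0,0,0,0,0,0,10],[0,0,0,0,0,0,10],[0,0,0,0,0,0,10],[0,0,0,0,0,0,10],[0,0,0,0,0,0,10],[0,0,0,0,0,0,10]]]'

```text
time_s: 5.2
eef_pos: [0.6018, -0.0919, 0.1804]
eef_rot: [0.0, 0.015, 1.0, 0.0]
wrist_force: [0.1, -0.4, -2.1]
opening: 0.273
grasp_force: 59.9
```

```bash
python3 - <<'E'
from plan import *
from lib import *
c=ctrl.camera("wrist"); np.savez("w3.npz",**c); cv2.imwrite("pics/w3.png",c["frame"]); info()
E
```

```text
t 5.25 pose [601.9 -92.  180.4  88.2] tilt 0.0 F [ 0.1  0.  -2. ] open 23.2 gf 59.9 q [-0.35  0.3   1.57  0.    1.27 -1.89]
```

View pics/w3.png

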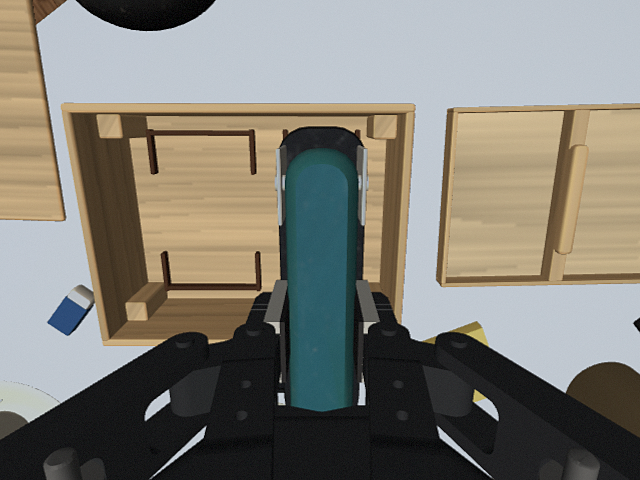

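Held stapler is centred in the picture; box rim corners sit at (62,105), (415,104), (105,345). The tray's left wall is at (445,195).

```bash
python3 - <<'E'
from plan import *
from lib import *
c=dict(np.load("w3.npz")); hsv=cv2.cvtColor(c["frame"],cv2.COLOR_BGR2HSV); P=cloud(c)
wood=(hsv[...,0]<30)&(hsv[...,1]>50)&(hsv[...,2]>60)
m=np.zeros((480,640),bool); m[98:350,67:422]=1
o=outline(big(wood&m)); 
# near edge: first wood row per column ; left edge: first wood col per row
w=wood.copy(); w[:,:64+4]&=False
cols=np.r_[80:270:4,370:405:4]; near=np.array([[u,80+np.argmax(wood[80:140,u])] for u in cols]); 
def fit(uv,z):
    q=cast(c,uv,z)[:,:2]*1000; vx,vy,x0,y0=cv2.fitLine(q.astype(np.float32),cv2.DIST_HUBER,0,.01,.01).ravel(); return np.array([x0,y0]),np.array([vx,vy])
def outer(rows,u0,sgn):
    r=[]
    for v in rows:
        line=wood[v]; k=u0
        while line[k]: k+=sgn
        r.append([k-sgn,v])
    return np.array(r)
right=outer(range(130,250,6),404,1); left=outer(range(225,330,6),110,-1)
for n,uv in(("near",near),("right(+y)",right),("left(-y)",left)):
    p,d=fit(uv,.076); print(n,p.round(1),"angle",np.degrees(np.arctan2(d[1],d[0])).round(2),uv[::8].tolist())
print("corners",(cast(c,[(62,104.5),(415,104),(105,345)],.076)*1000).round(1)[:,:2].tolist())
print("stapler front",(cast(c,[(320,127),(320,150)],.175)*1000).round(1).tolist())
dark=(hsv[...,2]<60); 
E
```

```text
near [ 517.5 -161.2] angle 88.11 [[80, 103], [112, 103], [144, 103], [176, 103], [208, 103], [240, 103], [370, 104], [402, 104]]
right(+y) [573.8 -34.3] angle -1.79 [[413, 130], [410, 178], [407, 226]]
left(-y) [ 628.9 -255.9] angle -1.46 [[82, 225], [90, 273], [99, 321]]
corners [[515.6, -251.6], [521.8, -32.5], [685.1, -256.4]]
stapler front [[533.6, -91.3, 175.0], [542.1, -91.5, 175.0]]
```

Emit:
jog_arm --series '[[[-1,0,25,0,0,0,10],[-1,0,25,0,0,0,10],[-1,0,25,0,0,0,10],[0,0,25,0,0,0,10],[0,0,20,0,0,0,10],[0,0,15,0,0,0,10],[0,0,10,0,0,0,10],[0,0,8,0,0,0,10],[0,0,7,0,0,0,10],[0,0,0,0,0,0,10]]]'

```text
time_s: 6.25
eef_pos: [0.6047, -0.0924, 0.0197]
eef_rot: [-0.0, 0.015, 1.0, 0.0]
wrist_force: [0.5, -0.4, -2.0]
opening: 0.269
grasp_force: 59.9
```

Emit:
jog_arm --series '[[[0,0,1,0,0,0,10],[0,0,1,0,0,0,10],[0,0,0,0,0,0,10],[0,0,0,0,0,0,40],[0,0,0,0,0,0,40],[0,0,0,0,0,0,40],[0,0,-10,0,0,0,40],[0,0,-30,0,0,0,40],[0,0,-45,0,0,0,60],[0,0,-45,0,0,0,70]]]'

```text
time_s: 7.25
eef_pos: [0.6042, -0.0916, 0.1495]
eef_rot: [-0.001, 0.015, 1.0, 0.001]
wrist_force: [1.1, 0.0, 0.9]
opening: 0.792
grasp_force: 0.0
```

```bash
python3 - <<'E'
from plan import *
from lib import *
c=ctrl.camera("top"); np.savez("t2.npz",**c)
hsv=cv2.cvtColor(c["frame"],cv2.COLOR_BGR2HSV); t=(hsv[...,0]>80)&(hsv[...,0]<105)&(hsv[...,1]>90)
m=np.zeros((480,640),bool); m[165:260,215:325]=1
mm=big(t&m); print(mm.sum(), rect(cast(c,outline(mm),.045)))
plan((500,-216,180,0,12,75),start=(605,-92,148,88))
E
```

```text
217 [576.2 -92.1  65.8  20.7  -2.2]
t 7.3 pose [609.1 -93.1 159.1  88.3] tilt 0.67 F [ 5.1 -1.4  4.7] open 70.2 gf 0.0 q [-0.34  0.33  1.57  0.    1.22 -1.89]
[[8,-11,-3,0,0,0.13,75],[7,-12,-3,0,0,0.13,75],[5,-12,-3,0,0,0.13,75],[4,-13,-3,0,0,0.13,75],[2,-13,-2,0,0,0.13,75],[0,-14,-3,0,0,0.13,75],[-1,-13,-2,0,0,0.13,75],[-3,-13,-3,0,0,0.13,75],[-5,-13,-2,0,0,0.12,75],[-6,-12,-3,0,0,0.13,75]]
[[-8,-11,-2,0,0,0.12,75],[-10,-10,-3,0,0,0.13,75]]
end [ 5.001e+02 -2.163e+02  1.800e+02 -2.000e-01] 12
```

```bash
python3 - <<'E'
from plan import *
plan((425,-216,150,1.5,14,80),(425,-216,150,1.5,6,80),start=(605,-92,148,88))
E
```

```text
t 7.3 pose [609.1 -93.1 159.1  88.3] tilt 0.67 F [ 5.1 -1.4  4.7] open 70.2 gf 0.0 q [-0.34  0.33  1.57  0.    1.22 -1.89]
[[13,-9,0,0,0,0.11,80],[11,-11,0,0,0,0.11,80],[10,-12,0,0,0,0.11,80],[9,-13,0,0,0,0.11,80],[7,-14,0,0,0,0.11,80],[6,-14,0,0,0,0.11,80],[4,-15,0,0,0,0.11,80],[3,-15,0,0,0,0.11,80],[1,-16,0,0,0,0.1,80],[-1,-16,0,0,0,0.11,80]]
[[-2,-15,0,0,0,0.1,80],[-4,-15,-1,0,0,0.11,80],[-6,-15,0,0,0,0.1,80],[-7,-14,-1,0,0,0.11,80],[0,0,0,0,0,-0,80],[0,0,0,0,0,-0,80],[0,0,0,0,0,-0,80],[0,0,0,0,0,-0,80],[0,0,0,0,0,-0,80],[0,0,0,0,0,-0,80]]
end [ 424.7 -216.2  150.     1.5] 20
```

Emit:
jog_arm --series '[[[13,-9,0,0,0,0.11,80],[11,-11,0,0,0,0.11,80],[10,-12,0,0,0,0.11,80],[9,-13,0,0,0,0.11,80],[7,-14,0,0,0,0.11,80],[6,-14,0,0,0,0.11,80],[4,-15,0,0,0,0.11,80],[3,-15,0,0,0,0.11,80],[1,-16,0,0,0,0.1,80],[-1,-16,0,0,0,0.11,80]]]'

```text
time_s: 8.3
eef_pos: [0.4761, -0.1817, 0.1487]
eef_rot: [0.0, 0.533, 0.846, 0.0]
wrist_force: [-1.0, -0.5, 0.5]
opening: 0.936
grasp_force: 0.0
```

Emit:
jog_arm --series '[[[-2,-15,0,0,0,0.1,80],[-4,-15,-1,0,0,0.11,80],[-6,-15,0,0,0,0.1,80],[-7,-14,-1,0,0,0.11,80],[0,0,0,0,0,0,80],[0,0,0,0,0,0,80],[0,0,0,0,0,0,80],[0,0,0,0,0,0,80],[0,0,0,0,0,0,80],[0,0,0,0,0,0,80]]]'

```text
time_s: 9.3
eef_pos: [0.4254, -0.2171, 0.1502]
eef_rot: [-0.0, 0.696, 0.718, 0.0]
wrist_force: [0.0, -0.4, -0.9]
opening: 0.935
grasp_force: 0.0
```

```bash
python3 - <<'E'
from plan import *
from lib import *
info()
c=ctrl.camera("top"); np.savez("t2.npz",**c)
hsv=cv2.cvtColor(c["frame"],cv2.COLOR_BGR2HSV); t=(hsv[...,0]>80)&(hsv[...,0]<105)&(hsv[...,1]>90)
m=np.zeros((480,640),bool); m[165:260,215:325]=1
mm=big(t&m); print("stapler",mm.sum(), rect(cast(c,outline(mm),.045)))
c=ctrl.camera("wrist"); np.savez("w4.npz",**c); cv2.imwrite("pics/w4.png",c["frame"])
hsv=cv2.cvtColor(c["frame"],cv2.COLOR_BGR2HSV); print((proj(c,[.425,-.216,.03])))
P=cloud(c); m=(P[...,2]>.0)&(P[...,2]<.045)&(hsv[...,2]<80)&(abs(P[...,0]-.425)<.06)&(abs(P[...,1]+.216)<.08)
mm=big(m); print(mm.sum(),rect(cast(c,outline(mm),.008)),rect(P[mm]))
E
```

```text
t 9.3 pose [ 425.4 -217.1  150.2    1.8] tilt 0.01 F [ 0.  -0.4 -0.9] open 79.8 gf 0.0 q [-0.72  0.05  1.92  0.    1.16 -0.75]
stapler 322 [606.1 -93.1 120.6  19.5  -1. ]
[[319.49011087 223.07608093]]
8163 [ 429.1 -216.7  110.7   59.2  -86.4] [ 428.8 -213.5  104.5   57.4  -89.9]
```

View pics/w4.png

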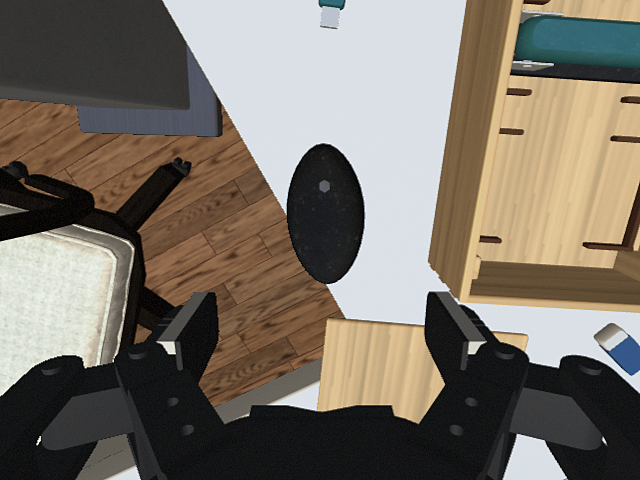

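The black mouse is at (326,213), and the desk edge runs just past its left side. The stapler sits in its bay (606,-93). Descending on the mouse.

Emit:
jog_arm --series '[[[0,1,25,0,0,0,80],[0,1,25,0,0,0,80],[0,1,25,0,0,0,80],[0,0,25,0,0,0,80],[0,0,20,0,0,0,80],[0,0,10,0,0,0,80],[0,0,8,0,0,0,80],[0,0,5,0,0,0,80],[0,0,0,0,0,0,80],[0,0,0,0,0,0,80]]]'

```text
time_s: 10.4
eef_pos: [0.4287, -0.2177, 0.0079]
eef_rot: [0.001, 0.696, 0.718, 0.0]
wrist_force: [0.7, -0.5, -0.8]
opening: 0.936
grasp_force: 0.0
```

```bash
python3 - <<'E'
from plan import *
from lib import *
info()
c=ctrl.camera("wrist"); cv2.imwrite("pics/w5.png",c["frame"][150:430,100:540]); P=cloud(c)
# fingertip heights from depth: points of fingers near tcp
o=state()[1]
m=(abs(P[...,1]*1000-o[1])<14)&(abs(abs(P[...,0]*1000-o[0])-48)<14)&(c["z_map"]>0)&(P[...,2]<.09)
for s in(-1,1):
    mm=m&((P[...,0]*1000-o[0])*s>0); print(s,mm.sum(),np.percentile(P[mm][:,2],[0,2,10,50]).round(4) if mm.sum() else "")
E
```

```text
t 10.4 pose [ 428.7 -217.7    7.9    1.7] tilt 0.07 F [ 0.7 -0.5 -0.8] open 79.9 gf 0.0 q [-0.72  0.31  1.98  0.    0.85 -0.75]
-1 14617 [-0.0024  0.0245  0.0378  0.0719]
1 16224 [-0.0018 -0.0004  0.0004  0.0689]
```

View pics/w5.png

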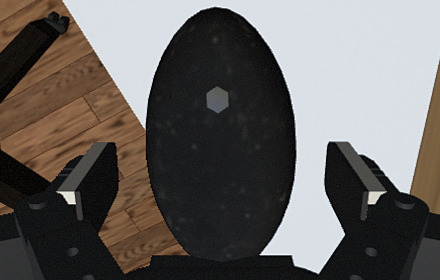

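Emit:
jog_arm --series '[[[0,0,4,0,0,0,72],[0,0,3,0,0,0,72],[0,0,2,0,0,0,70],[0,0,0,0,0,0,68],[0,0,0,0,0,0,68],[0,0,0,0,0,0,66],[0,0,0,0,0,0,66],[0,0,0,0,0,0,66],[0,0,0,0,0,0,66],[0,0,0,0,0,0,66]]]'

```text
time_s: 11.45
eef_pos: [0.4282, -0.2173, -0.0017]
eef_rot: [0.0, 0.696, 0.718, 0.0]
wrist_force: [0.5, -0.2, 0.6]
opening: 0.775
grasp_force: 0.0
```

```bash
python3 - <<'E'
from plan import *
from lib import *
info()
c=ctrl.camera("wrist"); cv2.imwrite("pics/w6.png",cv2.resize(c["frame"][260:420,180:460],None,fx=2.5,fy=2.5)); P=cloud(c); np.savez("w6.npz",**c)
for u in (200,205,210,214,218,222): print(u,[tuple((P[v,u]*1000).round().astype(int)) for v in (285,290,295,300,310,320)])
E
```

```text
t 11.45 pose [ 428.2 -217.3   -1.7    1.7] tilt 0.0 F [ 0.5 -0.2  0.6] open 66.1 gf 0.0 q [-0.72  0.33  1.98  0.    0.83 -0.75]
200 [(np.int64(126), np.int64(-554), np.int64(-761)), (np.int64(126), np.int64(-568), np.int64(-760)), (np.int64(125), np.int64(-582), np.int64(-760)), (np.int64(125), np.int64(-596), np.int64(-759)), (np.int64(386), np.int64(-212), np.int64(21)), (np.int64(427), np.int64(-149), np.int64(141))]
205 [(np.int64(139), np.int64(-554), np.int64(-761)), (np.int64(140), np.int64(-566), np.int64(-757)), (np.int64(138), np.int64(-582), np.int64(-760)), (np.int64(386), np.int64(-213), np.int64(13)), (np.int64(391), np.int64(-208), np.int64(29)), (np.int64(392), np.int64(-209), np.int64(35))]
210 [(np.int64(153), np.int64(-552), np.int64(-758)), (np.int64(152), np.int64(-567), np.int64(-760)), (np.int64(151), np.int64(-581), np.int64(-760)), (np.int64(390), np.int64(-208), np.int64(22)), (np.int64(392), np.int64(-208), np.int64(29)), (np.int64(394), np.int64(-208), np.int64(36))]
214 [(np.int64(163), np.int64(-552), np.int64(-758)), (np.int64(162), np.int64(-567), np.int64(-760)), (np.int64(390), np.int64(-208), np.int64(17)), (np.int64(392), np.int64(-208), np.int64(21)), (np.int64(393), np.int64(-208), np.int64(29)), (np.int64(396), np.int64(-208), np.int64(36))]
218 [(np.int64(174), np.int64(-552), np.int64(-758)), (np.int64(391), np.int64(-208), np.int64(14)), (np.int64(392), np.int64(-208), np.int64(17)), (np.int64(393), np.int64(-208), np.int64(22)), (np.int64(395), np.int64(-208), np.int64(29)), (np.int64(396), np.int64(-209), np.int64(34))]
222 [(np.int64(184), np.int64(-552), np.int64(-759)), (np.int64(392), np.int64(-209), np.int64(12)), (np.int64(393), np.int64(-208), np.int64(17)), (np.int64(394), np.int64(-208), np.int64(21)), (np.int64(396), np.int64(-209), np.int64(28)), (np.int64(396), np.int64(-211), np.int64(29))]
```

View pics/w6.png

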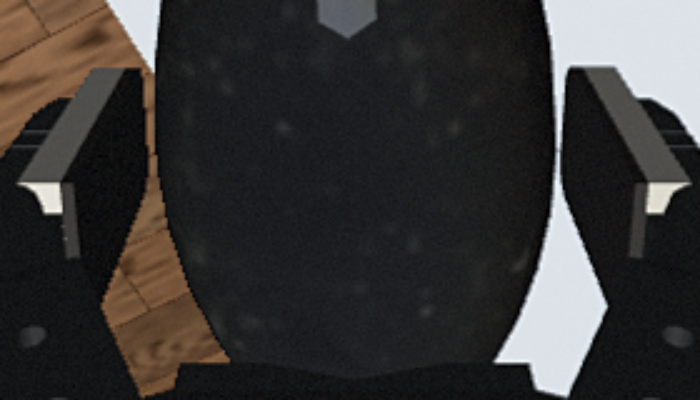

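The open fingers flank the mouse on both sides, with the tips still about 10 mm above the desk. I go lower, then close.

Emit:
jog_arm --series '[[[0,0,2,0,0,0,66],[0,0,2,0,0,0,66],[0,0,1,0,0,0,66],[0,0,0,0,0,0,66],[0,0,0,0,0,0,66],[0,0,0,0,0,0,50],[0,0,0,0,0,0,50],[0,0,0,0,0,0,50],[0,0,0,0,0,0,50],[0,0,0,0,0,0,50]]]'

```text
time_s: 12.5
eef_pos: [0.4311, -0.2189, -0.0044]
eef_rot: [0.003, 0.697, 0.717, 0.001]
wrist_force: [4.1, 3.4, 16.2]
opening: 0.677
grasp_force: 72.0
```

```bash
python3 - <<'E'
from plan import *
from lib import *
info()
c=ctrl.camera("wrist"); np.savez("w7.npz",**c); P=cloud(c)*1000
for u in range(210,240,4):
  col=P[270:310,u]; k=(col[:,2]>-20); print(u,col[k][0].round() if k.any() else None)
E
```

```text
t 12.5 pose [ 431.1 -218.9   -4.4    1.7] tilt 0.35 F [ 4.1  3.4 16.2] open 57.8 gf 72.0 q [-0.72  0.34  1.97  0.    0.82 -0.75]
210 [ 429. -150.  138.]
214 [ 429. -150.  138.]
218 [ 393. -214.    7.]
222 [ 392. -207.   -2.]
226 [ 394. -206.   -1.]
230 [ 396. -206.   -0.]
234 [ 398. -206.    0.]
238 [ 399. -206.    0.]
```

Gripped, with the tips touching the desk lightly. Lift and look.

Emit:
jog_arm --series '[[[0,0,-3,0,0,0,50],[0,0,-5,0,0,0,50],[0,0,-10,0,0,0,50],[0,0,-25,0,0,0,50],[0,0,-35,0,0,0,50],[0,0,-35,0,0,0,50],[0,0,-27,0,0,0,50],[0,0,-10,0,0,0,50],[0,0,0,0,0,0,50],[0,0,0,0,0,0,50]]]'

```text
time_s: 13.55
eef_pos: [0.4274, -0.2167, 0.1421]
eef_rot: [-0.001, 0.696, 0.718, -0.0]
wrist_force: [0.4, 0.4, -1.3]
opening: 0.671
grasp_force: 64.3
```

```bash
python3 - <<'E'
from plan import *
from lib import *
info()
c=ctrl.camera("wrist"); np.savez("w8.npz",**c); P=cloud(c)*1000; p=state()[1]
hsv=cv2.cvtColor(c["frame"],cv2.COLOR_BGR2HSV)
m=(hsv[...,2]<70)&(P[...,2]>p[2]-25)&(P[...,2]<p[2]+60)&(abs(P[...,0]-p[0])<34)&(P[...,1]>p[1]-60)&(P[...,1]<p[1]+60); m[345:]=0
mm=big(m); Q=P[mm]-[p[0],p[1],p[2]]; print(mm.sum(),Q.min(0).round(1),Q.max(0).round(1))
for y in range(-50,60,10):
    s=Q[abs(Q[:,1]-y)<3]; print(y, (np.percentile(s[:,2],95).round(1),s[:,0].min().round(1),s[:,0].max().round(1)) if len(s) else "")
# box centre target: mouse bay
n=np.array([.9995,-.033]); e=np.array([.033,.9995]); b=np.array([603,-144.5])-45*e; print("bay",b)
plan((b[0],b[1],170,88.1,14,50),(b[0],b[1],170,88.1,6,50),start=(428,-217,143,1.5))
E
```

```text
t 13.55 pose [ 427.4 -216.7  142.1    1.7] tilt 0.11 F [ 0.4  0.4 -1.3] open 57.3 gf 64.3 q [-0.72  0.07  1.92 -0.    1.15 -0.75]
25760 [-34.   -8.    7.8] [34.  57.1 53.9]
-50 
-40 
-30 
-20 
-10 (np.float64(25.1), np.float64(-27.3), np.float64(-27.0))
0 (np.float64(38.9), np.float64(-27.8), np.float64(30.4))
10 (np.float64(50.0), np.float64(-34.0), np.float64(34.0))
20 (np.float64(40.9), np.float64(-27.7), np.float64(27.6))
30 (np.float64(38.5), np.float64(-26.5), np.float64(25.6))
40 (np.float64(36.3), np.float64(-22.9), np.float64(21.0))
50 (np.float64(30.6), np.float64(-17.4), np.float64(14.4))
bay [ 601.515  -189.4775]
t 13.6 pose [ 427.2 -216.5  141.6    1.7] tilt 0.17 F [-0.7 -0.4 -0.5] open 57.2 gf 64.3 q [-0.72  0.07  1.92 -0.    1.15 -0.75]
[[2,12,-2,0,0,-0.11,50],[0,13,-2,0,0,-0.11,50],[-1,12,-2,0,0,-0.11,50],[-3,12,-2,0,0,-0.11,50],[-4,12,-2,0,0,-0.11,50],[-5,12,-2,0,0,-0.11,50],[-6,11,-2,0,0,-0.11,50],[-8,10,-2,0,0,-0.11,50],[-8,9,-2,0,0,-0.11,50],[-10,8,-2,0,0,-0.1,50]]
[[-10,7,-2,0,0,-0.11,50],[-11,6,-2,0,0,-0.1,50],[-12,5,-2,0,0,-0.11,50],[-12,4,-1,0,0,-0.1,50],[0,0,0,0,0,-0,50],[0,0,0,0,0,-0,50],[0,0,0,0,0,-0,50],[0,0,0,0,0,-0,50],[0,0,0,0,0,-0.001,50],[0,0,0,0,0,-0,50]]
end [ 601.6 -189.7  170.    88.1] 20
```

Emit:
jog_arm --series '[[[2,12,-2,0,0,-0.11,50],[0,13,-2,0,0,-0.11,50],[-1,12,-2,0,0,-0.11,50],[-3,12,-2,0,0,-0.11,50],[-4,12,-2,0,0,-0.11,50],[-5,12,-2,0,0,-0.11,50],[-6,11,-2,0,0,-0.11,50],[-8,10,-2,0,0,-0.11,50],[-8,9,-2,0,0,-0.11,50],[-10,8,-2,0,0,-0.1,50]]]'

```text
time_s: 14.6
eef_pos: [0.5513, -0.1969, 0.1608]
eef_rot: [-0.002, 0.221, 0.975, 0.001]
wrist_force: [-0.4, 0.7, -0.8]
opening: 0.671
grasp_force: 64.3
```

Emit:
jog_arm --series '[[[-10,7,-2,0,0,-0.11,50],[-11,6,-2,0,0,-0.1,50],[-12,5,-2,0,0,-0.11,50],[-12,4,-1,0,0,-0.1,50],[-3,0,0,0,0,0,50],[0,0,0,0,0,0,50],[0,0,0,0,0,0,50],[0,0,0,0,0,0,50],[0,0,0,0,0,0,50],[0,0,0,0,0,0,50]]]'

```text
time_s: 15.6
eef_pos: [0.6045, -0.1896, 0.1704]
eef_rot: [0.0, 0.016, 1.0, -0.0]
wrist_force: [-0.7, -0.4, -1.0]
opening: 0.672
grasp_force: 64.3
```

```bash
python3 - <<'E'
from plan import *
from lib import *
info()
c=ctrl.camera("wrist"); np.savez("w9.npz",**c); cv2.imwrite("pics/w9.png",c["frame"])
E
```

```text
t 15.6 pose [ 604.5 -189.6  170.4   88.2] tilt 0.0 F [-0.7 -0.4 -1. ] open 57.4 gf 64.3 q [-0.49  0.36  1.51 -0.    1.27 -2.03]
```

View pics/w9.png

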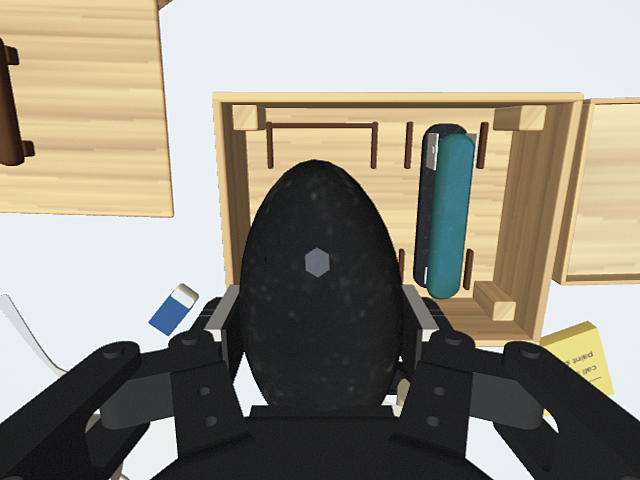

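Mouse is level in the grip; bay ribs at (268,125)–(376,125), stapler seated at (440,210) between its ribs.

```bash
python3 - <<'E'
from lib import *
c=dict(np.load("w9.npz"))
print((cast(c,[(268,125),(376,125),(322,123)],.013)*1000).round(1)); print((cast(c,[(407,124),(484,124)],.013)*1000).round(1)); print((cast(c,[(214,94),(583,95)],.076)*1000).round(1))
print("tray wall near/left",(cast(c,[(583,100),(556,282)],.018)*1000).round(1))
E
```

```text
[[ 533.8 -229.4   13. ]
 [ 536.3 -146.9   13. ]
 [ 533.6 -188.1   13. ]]
[[ 536.3 -123.2   13. ]
 [ 538.1  -64.5   13. ]]
[[ 515.8 -251.5   76. ]
 [ 522.9  -33.4   76. ]]
tray wall near/left [[523.2   4.9  18. ]
 [668.2   5.3  18. ]]
```

Emit:
jog_arm --series '[[[0,0,20,0,0,0,50],[0,0,28,0,0,0,50],[0,0,28,0,0,0,50],[0,0,28,0,0,0,50],[0,0,24,0,0,0,50],[0,0,16,0,0,0,50],[0,0,10,0,0,0,50],[0,0,7,0,0,0,50],[0,0,4,0,0,0,50],[0,0,0,0,0,0,50]]]'

```text
time_s: 16.65
eef_pos: [0.6046, -0.1862, 0.0048]
eef_rot: [-0.001, 0.015, 1.0, 0.002]
wrist_force: [1.8, 11.7, -2.7]
opening: 0.666
grasp_force: 68.6
```

Emit:
jog_arm --series '[[[0,0,1,0,0,0,50],[0,0,1,0,0,0,50],[0,0,0,0,0,0,50],[0,0,0,0,0,0,68],[0,0,0,0,0,0,68],[0,0,0,0,0,0,68],[0,0,-10,0,0,0,68],[0,0,-30,0,0,0,68],[0,0,-45,0,0,0,68],[0,0,-45,0,0,0,68]]]'

```text
time_s: 17.65
eef_pos: [0.6047, -0.1893, 0.135]
eef_rot: [-0.0, 0.015, 1.0, -0.0]
wrist_force: [1.3, -0.0, 0.7]
opening: 0.795
grasp_force: 0.0
```

Emit:
jog_arm --series '[[[0,20,-5,0,0,0,68],[3,45,-5,0,0,0,60],[3,45,-5,0,0,0,50],[3,45,-4,0,0,0,40],[3,45,0,0,0,0,40],[3,45,0,0,0,0,40],[3,35,0,0,0,0,40],[0,20,0,0,0,-0.024,40],[0,0,0,0,0,0,40],[0,0,0,0,0,0,40]]]'

```text
time_s: 18.65
eef_pos: [0.596, 0.1112, 0.1525]
eef_rot: [0.0, 0.003, 1.0, -0.0]
wrist_force: [-0.0, -0.7, 0.7]
opening: 0.47
grasp_force: 0.0
```

```bash
python3 - <<'E'
from plan import *
from lib import *
info()
c=ctrl.camera("top"); np.savez("t3.npz",**c)
f=c["frame"]; cv2.imwrite("pics/t3.png",cv2.resize(f[160:260,205:335],None,fx=5,fy=5,interpolation=cv2.INTER_CUBIC))
hsv=cv2.cvtColor(f,cv2.COLOR_BGR2HSV);P=cloud(c)*1000
m=np.zeros((480,640),bool); m[175:255,262:320]=1; m&=(hsv[...,2]<55); mm=big(m); print("mouse",mm.sum(),rect(cast(c,outline(mm),.015)),np.percentile(P[mm][:,2],[5,50,95]).round(1))
Q=P[mm]; A=np.c_[Q[:,:2]-Q[:,:2].mean(0),np.ones(len(Q))]; print(np.linalg.lstsq(A,Q[:,2],rcond=None)[0].round(3))
t=(hsv[...,0]>80)&(hsv[...,0]<105)&(hsv[...,1]>90);t[:,:215]=0;t[260:]=0;t[:,330:]=0;print("stapler",rect(cast(c,outline(big(t)),.045)))
c=ctrl.camera("wrist"); np.savez("w10.npz",**c); cv2.imwrite("pics/w10.png",c["frame"])
E
```

```text
t 18.65 pose [596.  111.2 152.5  89.7] tilt 0.05 F [-0.  -0.7  0.7] open 40.1 gf 0.0 q [-0.01  0.33  1.59 -0.    1.22 -1.58]
mouse 759 [ 599.7 -182.8  102.6   57.2    1.7] [23.1 36.1 43.8]
[-1.352 -2.569 43.948]
stapler [606.2 -92.4 120.6  19.3  -2. ]
```

View pics/t3.png

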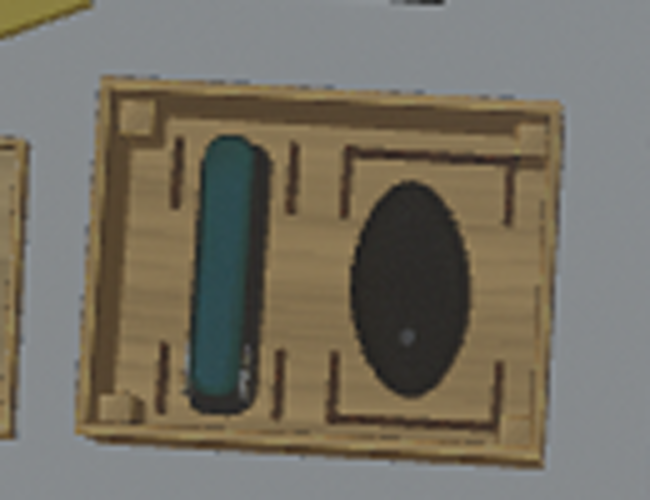

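View pics/w10.png

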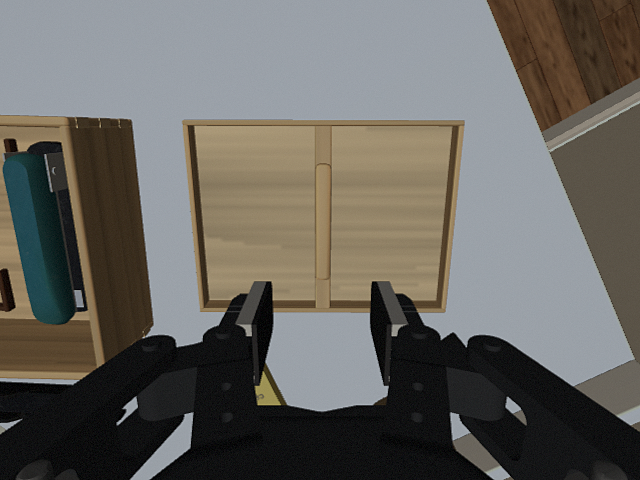

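Both items are in their bays: mouse about 6 mm towards the middle, inside tolerance, stapler centred. In the wrist view the tray is at (323,215) with its grip at column 323, right between the fingers.

```bash
python3 - <<'E'
from lib import *
c=dict(np.load("w10.npz"))
print((cast(c,[(183,121),(464,121),(445,311),(202,310)],.018)*1000).round(1)[:,:2].tolist(), (cast(c,[(323,165),(323,279)],.025)*1000).round(1)[:,:2].tolist())
t=dict(np.load("t3.npz")); hsv=cv2.cvtColor(t["frame"],cv2.COLOR_BGR2HSV); wood=(hsv[...,1]>70)&(hsv[...,0]<30)&(hsv[...,2]>60)
# top-view rim edges of box, sub-pixel via corners refine
g=cv2.cvtColor(t["frame"],cv2.COLOR_BGR2GRAY)
q=np.array([[205+103/5,160+78/5],[205+562/5,160+103/5],[205+545/5,160+458/5],[205+80/5,160+433/5]])
w=cast(t,q,.076)[:,:2]*1000; print(w.round(1).tolist(), w.mean(0))
# inner rim of box from w9/w3: outer near-edge & right corner already used
for f,uv in (("w9",[(214,94),(583,95),(540,346)]),("w3",[(62,104.5),(415,104),(105,345)])):
    c=dict(np.load(f+".npz")); print(f,(cast(c,uv,.076)*1000).round(1)[:,:2].tolist())
E
```

```text
[[523.5, 12.3], [524.7, 210.1], [672.2, 209.1], [670.4, 12.1]] [[554.0, 110.8], [640.9, 110.4]]
[[689.3, -38.2], [682.6, -258.1], [512.6, -254.5], [518.9, -34.2]] [ 600.85696124 -146.24037037]
w9 [[515.8, -251.5], [522.9, -33.4], [691.4, -37.3]]
w3 [[515.6, -251.6], [521.8, -32.5], [685.1, -256.4]]
```

Emit:
jog_arm --series '[[[-1,0,20,0,0,0,40],[-1,0,28,0,0,0,40],[0,0,28,0,0,0,40],[0,0,28,0,0,0,40],[0,0,20,0,0,0,40],[0,0,12,0,0,0,40],[0,0,6,0,0,0,40],[0,0,3,0,0,0,40],[0,0,0,0,0,0,40],[0,0,0,0,0,0,5]]]'

```text
time_s: 19.75
eef_pos: [0.5988, 0.1109, 0.0084]
eef_rot: [0.001, 0.003, 1.0, -0.0]
wrist_force: [0.5, 1.6, -0.9]
opening: 0.313
grasp_force: 0.0
```

Emit:
jog_arm --series '[[[0,0,0,0,0,0,5],[0,0,0,0,0,0,5],[0,0,0,0,0,0,5],[0,0,0,0,0,0,5],[0,0,-5,0,0,0,5],[0,0,-10,0,0,0,5],[0,0,-25,0,0,0,5],[0,0,-35,0,0,0,5],[0,0,-35,0,0,0,5],[0,0,-30,0,0,0,5]]]'

```text
time_s: 20.75
eef_pos: [0.598, 0.111, 0.1495]
eef_rot: [0.0, 0.003, 1.0, -0.0]
wrist_force: [0.3, -0.2, -2.9]
opening: 0.124
grasp_force: 61.3
```

```bash
python3 - <<'E'
from plan import *
p=info()
plan((603.5,-144.5,150,88.1,9,5),(603.5,-144.5,150,88.1,1,5),start=(598,111,147.5,89.7))
E
```

```text
t 20.75 pose [598.  111.  149.5  89.6] tilt 0.05 F [ 0.3 -0.2 -2.9] open 10.6 gf 61.3 q [-0.01  0.33  1.59 -0.    1.22 -1.58]
t 20.75 pose [598.  111.  149.5  89.6] tilt 0.05 F [ 0.3 -0.2 -2.9] open 10.6 gf 61.3 q [-0.01  0.33  1.59 -0.    1.22 -1.58]
[[-1,-28,0,0,0,0.003,5],[-1,-28,0,0,0,0.003,5],[-1,-28,0,0,0,0.003,5],[-1,-29,0,0,0,0.003,5],[-1,-28,0,0,0,0.003,5],[-1,-29,-1,0,0,0.003,5],[-1,-28,0,0,0,0.003,5],[-1,-29,-1,0,0,0.003,5],[-2,-28,0,0,0,0.004,5],[0,0,0,0,0,-0,5]]
end [ 603.6 -144.1  149.5   88.1] 10
```

Emit:
jog_arm --series '[[[-1,-28,0,0,0,0.003,5],[-1,-28,0,0,0,0.003,5],[-1,-28,0,0,0,0.003,5],[-1,-29,0,0,0,0.003,5],[-1,-28,0,0,0,0.003,5],[-1,-29,-1,0,0,0.003,5],[-1,-28,0,0,0,0.003,5],[-1,-29,-1,0,0,0.003,5],[-2,-28,0,0,0,0.004,5],[0,0,0,0,0,0,5]]]'

```text
time_s: 21.75
eef_pos: [0.603, -0.1479, 0.1498]
eef_rot: [0.0, 0.019, 1.0, -0.001]
wrist_force: [-0.6, 0.5, -2.5]
opening: 0.121
grasp_force: 61.4
```

Emit:
jog_arm --series '[[[0,0,0,0,0,0,5],[0,0,0,0,0,0,5],[0,0,0,0,0,0,5],[0,0,0,0,0,0,5],[0,0,0,0,0,0,5],[0,0,0,0,0,0,5],[0,0,0,0,0,0,5],[0,0,0,0,0,0,5],[0,0,0,0,0,0,5],[0,0,0,0,0,0,5]]]'

```text
time_s: 22.75
eef_pos: [0.6031, -0.1442, 0.1493]
eef_rot: [-0.0, 0.017, 1.0, 0.0]
wrist_force: [-0.1, 0.4, -3.0]
opening: 0.121
grasp_force: 61.4
```

```bash
python3 - <<'E'
from plan import *
from lib import *
info()
c=ctrl.camera("wrist"); np.savez("w11.npz",**c); cv2.imwrite("pics/w11.png",c["frame"])
E
```

```text
t 22.75 pose [ 603.1 -144.2  149.3   88. ] tilt 0.0 F [-0.1  0.4 -3. ] open 10.4 gf 61.4 q [-0.43  0.36  1.56  0.    1.22 -1.96]
```

View pics/w11.png

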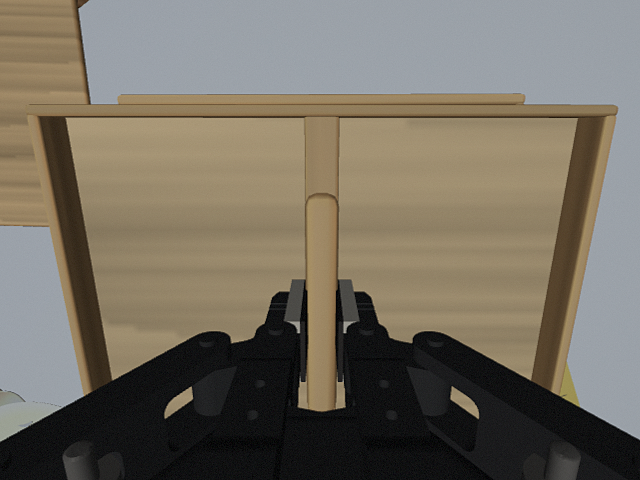

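Tray held level: near edge corners (28,104), (618,107); box rim peeks out at (118,95)–(524,94).

```bash
python3 - <<'E'
from lib import *
c=dict(np.load("w11.npz"))
a=cast(c,[(28,104),(618,107)],.160)*1000; b=cast(c,[(118,95),(524,94.5)],.076)*1000
for q in(a,b): print(q.round(1)[:,:2].tolist(),q.mean(0)[:2].round(1),np.degrees(np.arctan2(q[1,1]-q[0,1],q[1,0]-q[0,0])).round(2),np.linalg.norm(q[1]-q[0]).round(1))
E
```

```text
[[524.3, -239.9], [531.9, -44.2]] [ 528.1 -142.1] 87.79 195.8
[[514.8, -252.0], [521.9, -33.3]] [ 518.3 -142.7] 88.13 218.8
```

Emit:
jog_arm --series '[[[-1,0,15,0,0,0,5],[0,0,20,0,0,0,5],[0,0,20,0,0,0,5],[0,0,12,0,0,0,5],[0,0,8,0,0,0,5],[0,0,6,0,0,0,5],[0,0,5,0,0,0,5],[0,0,4,0,0,0,5],[0,0,2,0,0,0,5],[0,0,0,0,0,0,5]]]'

```text
time_s: 23.8
eef_pos: [0.6042, -0.1443, 0.0574]
eef_rot: [0.0, 0.017, 1.0, -0.0]
wrist_force: [0.1, -0.7, -2.3]
opening: 0.123
grasp_force: 61.4
```

```bash
python3 -c "
from plan import *
info()"
```

```text
t 23.8 pose [ 604.2 -144.3   57.4   88. ] tilt 0.01 F [ 0.1 -0.7 -2.3] open 10.5 gf 61.4 q [-0.43  0.48  1.6  -0.    1.06 -1.96]
```

No side contact. The last 2 mm, then release and lift.

Emit:
jog_arm --series '[[[0,0,1,0,0,0,5],[0,0,1,0,0,0,5],[0,0,0,0,0,0,5],[0,0,0,0,0,0,30],[0,0,0,0,0,0,30],[0,0,0,0,0,0,30],[0,0,-10,0,0,0,30],[0,0,-25,0,0,0,30],[0,0,-35,0,0,0,30],[0,0,-35,0,0,0,30]]]'

```text
time_s: 24.8
eef_pos: [0.6039, -0.1442, 0.1617]
eef_rot: [-0.0, 0.017, 1.0, 0.0]
wrist_force: [0.7, -0.4, 0.1]
opening: 0.352
grasp_force: 0.0
```

```bash
python3 - <<'E'
from plan import *
from lib import *
info()
c=ctrl.camera("wrist"); P=cloud(c)*1000; np.savez("w12.npz",**c)
# tray level: floor height samples in both halves
e=np.array([.033,.9995]);n=np.array([.9995,-.033])
X=(P[...,:2]-[603.5,-144.5])@n; Y=(P[...,:2]-[603.5,-144.5])@e
for ya,yb in((-85,-60),(-45,-25),(25,45),(60,85)):
    for xa,xb in((-65,-45),(-30,-10)):
        m=(X>xa)&(X<xb)&(Y>ya)&(Y<yb)&(P[...,2]<100); print((ya,xa),m.sum(),np.median(P[m][:,2]).round(1) if m.sum() else '',end='; ')
print()
# stick: at (429.5,-48.7), length yaw 84.8 -> tool y yaw -5.2 ; use plug-inclusive centre later
plan((429,-53,140,-5,15,45),(429,-53,140,-5,5,45),start=(604,-144.3,160.5,88))
E
```

```text
t 24.8 pose [ 603.9 -144.2  161.7   88. ] tilt 0.03 F [ 0.7 -0.4  0.1] open 30.1 gf 0.0 q [-0.43  0.35  1.55 -0.    1.25 -1.96]
(-85, -65) 1174 51.3; (-85, -30) 1064 51.4; (-45, -65) 941 51.3; (-45, -30) 846 51.2; (25, -65) 940 51.1; (25, -30) 851 51.1; (60, -65) 1183 51.0; (60, -30) 1054 51.1; 
t 24.85 pose [ 607.5 -145.6  169.2   88. ] tilt 0.58 F [ 3.4 -0.9  5.1] open 30.4 gf 0.0 q [-0.42  0.34  1.54 -0.    1.25 -1.96]
[[12,6,1,0,0,0.11,45],[12,4,1,0,0,0.11,45],[13,3,1,0,0,0.11,45],[13,2,1,0,0,0.11,45],[13,0,2,0,0,0.11,45],[13,-1,1,0,0,0.11,45],[13,-3,2,0,0,0.11,45],[12,-4,1,0,0,0.11,45],[12,-6,2,0,0,0.11,45],[11,-7,1,0,0,0.11,45]]
[[11,-8,2,0,0,0.1,45],[10,-9,1,0,0,0.11,45],[8,-10,2,0,0,0.1,45],[7,-11,1,0,0,0.11,45],[7,-12,2,0,0,0.1,45],[0,0,0,0,0,0.001,45],[0,0,0,0,0,0.001,45],[0,0,0,0,0,0,45],[0,0,0,0,0,0.001,45],[0,0,0,0,0,0,45]]
end [428.7 -52.7 139.5  -5. ] 20
```

Emit:
jog_arm --series '[[[12,6,1,0,0,0.11,45],[12,4,1,0,0,0.11,45],[13,3,1,0,0,0.11,45],[13,2,1,0,0,0.11,45],[13,0,2,0,0,0.11,45],[13,-1,1,0,0,0.11,45],[13,-3,2,0,0,0.11,45],[12,-4,1,0,0,0.11,45],[12,-6,2,0,0,0.11,45],[11,-7,1,0,0,0.11,45]]]'

```text
time_s: 25.85
eef_pos: [0.4876, -0.0835, 0.1478]
eef_rot: [0.0, 0.539, 0.842, 0.0]
wrist_force: [0.1, 0.0, 0.0]
opening: 0.528
grasp_force: 0.0
```

Emit:
jog_arm --series '[[[11,-8,2,0,0,0.1,45],[10,-9,1,0,0,0.11,45],[8,-10,2,0,0,0.1,45],[7,-11,1,0,0,0.11,45],[7,-12,2,0,0,0.1,45],[0,0,0,0,0,0,45],[0,0,0,0,0,0,45],[0,0,0,0,0,0,45],[0,0,0,0,0,0,45],[0,0,0,0,0,0,45]]]'

```text
time_s: 26.85
eef_pos: [0.4292, -0.0529, 0.1394]
eef_rot: [0.0, 0.736, 0.677, 0.0]
wrist_force: [0.6, -0.6, 0.9]
opening: 0.528
grasp_force: 0.0
```

```bash
python3 - <<'E'
from plan import *
from lib import *
info()
c=ctrl.camera("wrist"); np.savez("w13.npz",**c); hsv=cv2.cvtColor(c["frame"],cv2.COLOR_BGR2HSV);P=cloud(c)*1000
teal=(hsv[...,0]>80)&(hsv[...,0]<105)&(hsv[...,1]>100); teal[345:]=0
n,l,s,ce=cv2.connectedComponentsWithStats(teal.astype(np.uint8))
for i in range(1,n):
    if s[i,4]>150: print(s[i],rect(cast(c,outline(l==i),.009)))
m=(P[...,2]>3.5)&(P[...,2]<16)&(abs(P[...,0]-429)<25)&(abs(P[...,1]+52)<45); mm=big(m); print(mm.sum(),rect(cast(c,outline(mm),.007)))
E
```

```text
t 26.85 pose [429.2 -52.9 139.4  -4.8] tilt 0.01 F [ 0.6 -0.6  0.9] open 45.1 gf 0.0 q [-0.4  -0.04  2.04  0.    1.14 -0.32]
[ 309  191   24   54 1217] [429.9 -50.4  40.6  16.9  84.8]
1526 [429.8 -56.2  53.   17.9  84.8]
```

Emit:
jog_arm --series '[[[-1,0,20,0,0,0,45],[-1,1,28,0,0,0,45],[0,0,28,0,0,0,45],[0,0,28,0,0,0,45],[0,0,16,0,0,0,40],[0,0,9,0,0,0,35],[0,0,5,0,0,0,30],[0,0,3,0,0,0,10],[0,0,0,0,0,0,5],[0,0,0,0,0,0,5]]]'

```text
time_s: 27.9
eef_pos: [0.4305, -0.0551, 0.0031]
eef_rot: [0.001, 0.736, 0.677, 0.0]
wrist_force: [0.1, -0.2, 0.1]
opening: 0.188
grasp_force: 58.6
```

Emit:
jog_arm --series '[[[0,0,0,0,0,0,5],[0,0,0,0,0,0,5],[0,0,-5,0,0,0,5],[0,0,-15,0,0,0,5],[0,0,-30,0,0,0,5],[0,0,-35,0,0,0,5],[0,0,-35,0,0,0,5],[0,0,-30,0,0,0,5],[0,0,-5,0,0,0,5],[0,0,0,0,0,0,5]]]'

```text
time_s: 28.9
eef_pos: [0.4303, -0.055, 0.1583]
eef_rot: [0.001, 0.736, 0.677, 0.001]
wrist_force: [-0.4, 0.1, -0.6]
opening: 0.184
grasp_force: 58.7
```

```bash
python3 - <<'E'
from plan import *
info()
# stick target: +y half of tray centre, box frame (0,+50)
plan((605.2,-94.5,160,-5,8,5),(605.2,-94.5,160,-5,2,5),start=(430,-55,157,-5))
E
```

```text
t 28.9 pose [430.3 -55.  158.3  -4.8] tilt 0.16 F [-0.4  0.1 -0.6] open 15.7 gf 58.7 q [-0.4  -0.06  2.02 -0.    1.18 -0.32]
t 28.9 pose [430.3 -55.  158.3  -4.8] tilt 0.16 F [-0.4  0.1 -0.6] open 15.7 gf 58.7 q [-0.4  -0.06  2.02 -0.    1.18 -0.32]
[[-3,22,0,0,0,-0,5],[-3,22,0,0,0,-0,5],[-3,22,0,0,0,-0,5],[-3,22,-1,0,0,-0,5],[-3,22,0,0,0,-0,5],[-3,23,-1,0,0,-0,5],[-3,22,0,0,0,-0,5],[-3,23,-1,0,0,-0,5],[0,0,0,0,0,-0,5],[0,0,0,0,0,-0,5]]
end [605.2 -94.4 160.   -5. ] 10
```

Emit:
jog_arm --series '[[[-3,22,0,0,0,0,5],[-3,22,0,0,0,0,5],[-3,22,0,0,0,0,5],[-3,22,-1,0,0,0,5],[-3,22,0,0,0,0,5],[-3,23,-1,0,0,0,5],[-3,22,0,0,0,0,5],[-3,23,0,0,0,0,5],[0,0,10,0,0,0,5],[0,0,20,0,0,0,5]]]'

```text
time_s: 29.9
eef_pos: [0.6049, -0.0936, 0.1278]
eef_rot: [-0.0, 0.736, 0.677, -0.0]
wrist_force: [-0.6, 0.3, -0.9]
opening: 0.185
grasp_force: 58.7
```

Emit:
jog_arm --series '[[[0,0,25,0,0,0,5],[0,0,20,0,0,0,5],[0,0,15,0,0,0,5],[0,0,8,0,0,0,5],[0,0,4,0,0,0,5],[0,0,2,0,0,0,5],[0,0,0,0,0,0,5],[0,0,0,0,0,0,5],[0,0,0,0,0,0,5],[0,0,0,0,0,0,5]]]'

```text
time_s: 30.9
eef_pos: [0.6054, -0.0937, 0.0559]
eef_rot: [0.0, 0.736, 0.677, 0.0]
wrist_force: [-0.0, 0.2, -0.1]
opening: 0.185
grasp_force: 58.7
```

Emit:
jog_arm --series '[[[0,0,1,0,0,0,5],[0,0,0,0,0,0,5],[0,0,0,0,0,0,32],[0,0,0,0,0,0,32],[0,0,0,0,0,0,32],[0,0,-10,0,0,0,32],[0,0,-25,0,0,0,32],[0,0,-35,0,0,0,32],[0,0,-35,0,0,0,32],[0,0,-5,0,0,0,32]]]'

```text
time_s: 31.9
eef_pos: [0.6082, -0.0946, 0.1707]
eef_rot: [0.004, 0.736, 0.677, 0.002]
wrist_force: [1.1, -1.0, 1.0]
opening: 0.376
grasp_force: 0.0
```

```bash
python3 - <<'E'
from plan import *
from lib import *
t=dict(np.load("t3.npz"))
q=np.array([(548,212),(762,230),(750,394),(535,376)])/2.4+[110,130]
w=cast(t,q,.011)[:,:2]*1000; print(w.round(1).tolist(),w.mean(0).round(1))
b=cast(t,np.array([(653,258),(647,344)])/2.4+[110,130],.034)[:,:2]*1000; d=b[0]-b[1]; print(b.round(1).tolist(),b.mean(0),np.degrees(np.arctan2(d[1],d[0])))
x,y=w.mean(0); 
c=ctrl.camera("wrist"); P=cloud(c)*1000; hsv=cv2.cvtColor(c["frame"],cv2.COLOR_BGR2HSV)
teal=(hsv[...,0]>80)&(hsv[...,0]<105)&(hsv[...,1]>100); teal[345:]=0; mm=big(teal); print("stick",mm.sum(),rect(cast(c,outline(mm),.060)),np.percentile(P[mm][:,2],[5,50,95]).round(1))
plan((x,y,165,86,16,40),(x,y,165,86,4,40),start=(605.3,-94,163.5,-5))
E
```

```text
[[601.2, -311.7], [588.0, -533.6], [418.7, -522.8], [431.4, -302.2]] [ 509.8 -417.5]
[[554.0, -418.9], [466.5, -414.2]] [ 510.2304723  -416.56050785] -3.056262622340729
stick 1374 [606.4 -89.   40.6  16.5  84.5] [59.  60.2 61.4]
t 31.95 pose [607.4 -94.4 169.1  -4.8] tilt 0.43 F [-0.   0.2  0.9] open 32.1 gf 0.0 q [-0.35  0.32  1.57  0.    1.25 -0.26]
[[-21,-4,0,0,0,-0.1,40],[-20,-6,0,0,0,-0.1,40],[-19,-8,0,0,0,-0.1,40],[-19,-10,0,0,0,-0.1,40],[-17,-12,0,0,0,-0.1,40],[-16,-14,0,0,0,-0.1,40],[-15,-15,0,0,0,-0.1,40],[-13,-17,0,0,0,-0.1,40],[-11,-18,0,0,0,-0.1,40],[-10,-19,0,0,0,-0.1,40]]
[[-8,-20,0,0,0,-0.1,40],[-6,-20,0,0,0,-0.1,40],[-3,-21,0,0,0,-0.1,40],[-2,-21,0,0,0,-0.1,40],[1,-21,-1,0,0,-0.09,40],[2,-20,0,0,0,-0.1,40],[0,0,0,0,0,0,40],[0,0,0,0,0,0.001,40],[0,0,0,0,0,0,40],[0,0,0,0,0,0.001,40]]
end [ 510.1 -417.7  164.5   86. ] 20
```

Stick lies flat on the tray floor (top at 60 mm). Now to the lid.

Emit:
jog_arm --series '[[[-21,-4,0,0,0,-0.1,40],[-20,-6,0,0,0,-0.1,40],[-19,-8,0,0,0,-0.1,40],[-19,-10,0,0,0,-0.1,40],[-17,-12,0,0,0,-0.1,40],[-16,-14,0,0,0,-0.1,40],[-15,-15,0,0,0,-0.1,40],[-13,-17,0,0,0,-0.1,40],[-11,-18,0,0,0,-0.1,40],[-10,-19,0,0,0,-0.1,40]]]'

```text
time_s: 32.95
eef_pos: [0.5445, -0.2969, 0.1629]
eef_rot: [-0.001, 0.32, 0.948, 0.0]
wrist_force: [-0.4, -0.2, 0.4]
opening: 0.469
grasp_force: 0.0
```

Emit:
jog_arm --series '[[[-8,-20,0,0,0,-0.1,40],[-6,-20,0,0,0,-0.1,40],[-3,-21,0,0,0,-0.1,40],[-2,-21,0,0,0,-0.1,40],[1,-21,-1,0,0,-0.09,40],[2,-20,0,0,0,-0.1,40],[0,0,0,0,0,0,40],[0,0,0,0,0,0,40],[0,0,0,0,0,0,40],[0,0,0,0,0,0,40]]]'

```text
time_s: 33.95
eef_pos: [0.5111, -0.4165, 0.165]
eef_rot: [-0.0, 0.032, 0.999, 0.0]
wrist_force: [-0.7, -0.1, 0.4]
opening: 0.467
grasp_force: 0.0
```

```bash
python3 - <<'E'
from plan import *
from lib import *
info()
c=ctrl.camera("wrist"); np.savez("w14.npz",**c); cv2.imwrite("pics/w14.png",c["frame"])
E
```

```text
t 33.95 pose [ 511.1 -416.5  165.    86.3] tilt 0.04 F [-0.7 -0.1  0.4] open 39.9 gf 0.0 q [-0.86  0.42  1.44  0.    1.28 -2.37]
```

View pics/w14.png

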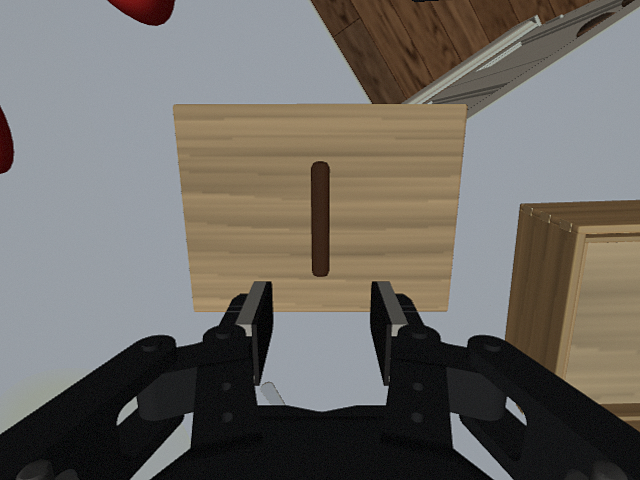

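Lid square below, corners (174,105), (466,106), (446,310), (195,310); bar from (320,162) to (320,276), centred between the fingers.

```bash
python3 - <<'E'
from lib import *
c=dict(np.load("w14.npz"))
w=cast(c,[(174,104.5),(466.5,105.5),(447,311),(194.5,311)],.011)[:,:2]*1000; print(w.round(1).tolist(),w.mean(0).round(1))
for i,j in((0,1),(3,2)): d=w[j]-w[i]; print(np.degrees(np.arctan2(d[1],d[0])).round(2),np.linalg.norm(d).round(1))
b=cast(c,[(320,162),(320,276)],.034)[:,:2]*1000; print(b.round(1).tolist(),b.mean(0))
E
```

```text
[[420.1, -521.8], [434.7, -304.2], [603.5, -314.0], [589.7, -532.8]] [ 512.  -418.2]
86.18 218.1
86.41 219.2
[[467.2, -415.6], [554.6, -421.2]] [ 510.90375059 -418.41987466]
```

Emit:
jog_arm --series '[[[0,-1,20,0,0,0,40],[0,-1,30,0,0,0,40],[0,0,30,0,0,0,40],[0,0,30,0,0,0,40],[0,0,20,0,0,0,40],[0,0,10,0,0,0,40],[0,0,6,0,0,0,40],[0,0,4,0,0,0,40],[0,0,0,0,0,0,40],[0,0,0,0,0,0,5]]]'

```text
time_s: 35.0
eef_pos: [0.5113, -0.4202, 0.0164]
eef_rot: [0.001, 0.032, 0.999, -0.001]
wrist_force: [0.2, -0.1, -0.3]
opening: 0.31
grasp_force: 0.0
```

Emit:
jog_arm --series '[[[0,0,0,0,0,0,5],[0,0,0,0,0,0,5],[0,0,0,0,0,0,5],[0,0,0,0,0,0,5],[0,0,-5,0,0,0,5],[0,0,-15,0,0,0,5],[0,0,-30,0,0,0,5],[0,0,-40,0,0,0,5],[0,0,-40,0,0,0,5],[0,0,-30,0,0,0,5]]]'

```text
time_s: 36.0
eef_pos: [0.5111, -0.4202, 0.179]
eef_rot: [0.001, 0.032, 0.999, -0.001]
wrist_force: [-0.0, -0.2, -3.3]
opening: 0.147
grasp_force: 60.3
```

```bash
python3 - <<'E'
from plan import *
info()
plan((604,-144.5,180,88.1,10,5),(604,-144.5,180,88.1,10,5),start=(511,-418.5,175,86.3))
E
```

```text
t 36.0 pose [ 511.1 -420.2  179.    86.3] tilt 0.17 F [-0.  -0.2 -3.3] open 12.6 gf 60.3 q [-0.87  0.41  1.42 -0.    1.3  -2.37]
t 36.0 pose [ 511.1 -420.2  179.    86.3] tilt 0.17 F [-0.  -0.2 -3.3] open 12.6 gf 60.3 q [-0.87  0.41  1.42 -0.    1.3  -2.37]
[[-8,28,0,0,0,-0.003,5],[-8,28,-1,0,0,-0.003,5],[-8,28,0,0,0,-0.003,5],[-8,28,-1,0,0,-0.003,5],[-8,28,0,0,0,-0.003,5],[-8,28,-1,0,0,-0.003,5],[-8,28,0,0,0,-0.003,5],[-8,27,-1,0,0,-0.003,5],[-7,28,0,0,0,-0.004,5],[-8,27,-1,0,0,-0.003,5]]
[[0,0,0,0,0,-0,5],[0,0,0,0,0,-0,5],[0,0,0,0,0,-0,5],[0,0,0,0,0,-0,5],[0,0,0,0,0,-0,5],[0,0,0,0,0,-0,5],[0,0,0,0,0,-0,5],[0,0,0,0,0,-0,5],[0,0,0,0,0,-0,5],[0,0,0,0,0,-0,5]]
end [ 604.1 -144.9  180.    88.1] 20
```

Emit:
jog_arm --series '[[[-8,28,0,0,0,-0.003,5],[-8,28,-1,0,0,-0.003,5],[-8,28,0,0,0,-0.003,5],[-8,28,-1,0,0,-0.003,5],[-8,28,0,0,0,-0.003,5],[-8,28,-1,0,0,-0.003,5],[-8,28,0,0,0,-0.003,5],[-8,27,-1,0,0,-0.003,5],[-7,28,0,0,0,-0.004,5],[-8,27,-1,0,0,-0.003,5]]]'

```text
time_s: 37.0
eef_pos: [0.6037, -0.1447, 0.1808]
eef_rot: [-0.0, 0.017, 1.0, 0.0]
wrist_force: [1.0, -1.0, -2.4]
opening: 0.148
grasp_force: 60.2
```

Emit:
jog_arm --series '[[[0,0,0,0,0,0,5],[0,0,0,0,0,0,5],[0,0,0,0,0,0,5],[0,0,0,0,0,0,5],[0,0,0,0,0,0,5],[0,0,0,0,0,0,5],[0,0,0,0,0,0,5],[0,0,0,0,0,0,5],[0,0,0,0,0,0,5],[0,0,0,0,0,0,5]]]'

```text
time_s: 38.0
eef_pos: [0.6039, -0.146, 0.1803]
eef_rot: [-0.0, 0.017, 1.0, 0.0]
wrist_force: [-0.7, -0.2, -2.9]
opening: 0.15
grasp_force: 60.2
```

```bash
python3 - <<'E'
from plan import *
from lib import *
info()
c=ctrl.camera("wrist"); np.savez("w15.npz",**c); f=c["frame"]
hsv=cv2.cvtColor(f,cv2.COLOR_BGR2HSV); P=cloud(c)*1000
m=(hsv[...,0]<30)&(hsv[...,1]>50)&(P[...,2]>150); m[300:]=0; mm=big(m)
# near edge & left/right corner of lid (slab top ~ tcp-5)
rows=[(u,int(np.argmax(mm[:,u]))) for u in range(60,600,60)]; print(rows)
v=rows[4][1]+3; us=np.where(mm[v])[0]; print(v,us.min(),us.max(), np.percentile(P[mm][:,2],[5,50,95]).round(1))
cv2.imwrite("pics/w15.png",f)
E
```

```text
t 38.0 pose [ 603.9 -146.   180.3   88.1] tilt 0.0 F [-0.7 -0.2 -2.9] open 12.8 gf 60.2 q [-0.43  0.33  1.53  0.    1.28 -1.97]
[(60, 79), (120, 79), (180, 79), (240, 79), (300, 79), (360, 79), (420, 79), (480, 79), (540, 79)]
82 24 619 [173.8 174.9 176.3]
```

View pics/w15.png

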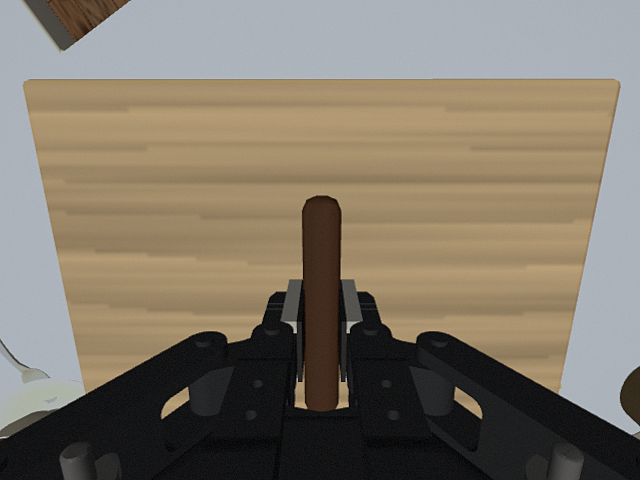

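Lid held level and square: near edge corners (23,79), (620,79).

```bash
python3 - <<'E'
from lib import *
c=dict(np.load("w15.npz"))
w=cast(c,[(23,79),(620,79)],.175)[:,:2]*1000; d=w[1]-w[0]; print(w.round(1).tolist(),w.mean(0),np.degrees(np.arctan2(d[1],d[0])),np.linalg.norm(d))
E
```

```text
[[515.3, -253.2], [522.4, -35.2]] [ 518.84205604 -144.19081122] 88.12168822026477 218.158952855586
```

Emit:
jog_arm --series '[[[0,1,15,0,0,0,5],[0,0.5,20,0,0,0,5],[0,0,20,0,0,0,5],[0,0,12,0,0,0,5],[0,0,8,0,0,0,5],[0,0,6,0,0,0,5],[0,0,5,0,0,0,5],[0,0,3,0,0,0,5],[0,0,2,0,0,0,5],[0,0,0,0,0,0,5]]]'

```text
time_s: 39.05
eef_pos: [0.604, -0.1446, 0.0894]
eef_rot: [0.0, 0.017, 1.0, -0.0]
wrist_force: [-0.7, 0.5, -3.0]
opening: 0.147
grasp_force: 60.1
```

Emit:
jog_arm --series '[[[0,0,1,0,0,0,5],[0,0,1,0,0,0,5],[0,0,0,0,0,0,5],[0,0,0,0,0,0,30],[0,0,0,0,0,0,30],[0,0,0,0,0,0,30],[0,0,-8,0,0,0,30],[0,0,-20,0,0,0,30],[0,0,-30,0,0,0,30],[0,0,-20,0,0,0,30]]]'

```text
time_s: 40.05
eef_pos: [0.6047, -0.1449, 0.168]
eef_rot: [0.001, 0.017, 1.0, -0.0]
wrist_force: [0.7, 0.3, 0.2]
opening: 0.353
grasp_force: 0.0
```

Emit:
jog_arm --series '[[[0,0,-5,0,0,0,30],[0,0,0,0,0,0,30],[0,0,0,0,0,0,30],[0,0,0,0,0,0,30],[0,0,0,0,0,0,30],[0,0,0,0,0,0,30],[0,0,0,0,0,0,30],[0,0,0,0,0,0,30],[0,0,0,0,0,0,30],[0,0,0,0,0,0,30]]]'

```text
time_s: 41.05
eef_pos: [0.6039, -0.1445, 0.1703]
eef_rot: [0.0, 0.017, 1.0, -0.0]
wrist_force: [0.3, -0.7, 0.1]
opening: 0.357
grasp_force: 0.0
```

```bash
python3 - <<'E'
from plan import *
from lib import *
info()
c=ctrl.camera("wrist"); P=cloud(c)*1000; hsv=cv2.cvtColor(c["frame"],cv2.COLOR_BGR2HSV)
cv2.imwrite("pics/w16.png",c["frame"])
e=np.array([.033,.9995]);n=np.array([.9995,-.033]); D=P[...,:2]-[603.5,-144.5]; X=D@n; Y=D@e
for ya in(-105,-60,40,85):
    for xa in(-80,-50,-20):
        m=(X>xa)&(X<xa+20)&(Y>ya)&(Y<ya+20)&(P[...,2]<100); print((ya,xa),m.sum(),np.median(P[m][:,2]).round(1) if m.sum() else '',end='; ')
E
```

```text
t 41.05 pose [ 603.9 -144.5  170.3   88.1] tilt 0.01 F [ 0.3 -0.7  0.1] open 30.5 gf 0.0 q [-0.43  0.34  1.54 -0.    1.26 -1.96]
(-105, -80) 1226 82.3; (-105, -50) 1085 82.4; (-105, -20) 972 82.4; (-60, -80) 1221 82.2; (-60, -50) 1077 82.3; (-60, -20) 969 82.3; (40, -80) 1221 82.1; (40, -50) 1072 82.1; (40, -20) 969 82.1; (85, -80) 1211 82.0; (85, -50) 1086 82.0; (85, -20) 963 82.0;
```

View pics/w16.png

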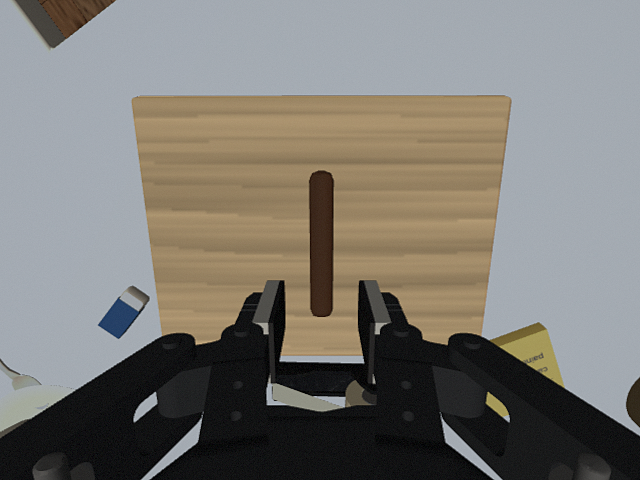

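The lid is level at 82 mm all round, covering the rim exactly, corners (133,97)–(511,97), and the gripper is clear of it. Handing in.

```bash
python3 -c "
from bench import ctrl
print(ctrl.hand_in())"
```

```text
the job is handed in; nothing more can be done
None
```

The box is packed and handed in: stapler and mouse lie flat in their bays, the tray is level on the pillars with the memory stick in it, and the lid measured level and closed, but `hand_in()` returned no verdict.

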